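# Unclamp a microscope objective and present its rear lens to the inspection camera

## Task

Turn the black clamp knob clockwise until it clicks over its detent while the yellow-banded microscope objective still sits in its socket, then lift that objective out and present it to the inspection camera: threaded rear end facing straight into the camera lens, centred on the lens axis with the rear end 12 cm in front of the lens. Finish while holding it there, steady, in the gripper; do not put it down or let go. Do not push against the camera, and leave the blue-banded objective, slide box, dish and jar where they are.

Things in the scene. Friction and masses are not known exactly. Their poses are not given: they have to be found in the camera images.
- fixture: Grey clamp block fixed to the bench, 84 x 160 x 25 mm (x, y, z), on either side, turned up to 0.4 rad; origin at the centre of its underside, z up. In its frame (mm): socket hole at (0, -37.5), 22 wide, 12 deep; knob axis at (0, 37.5); behind the knob, at (0, 69.5), the pivot of a small brass detent strut lying under the knob, at most 32 mm above the bench.
- clamp_knob_grip (a point): Grip point on the knob's vertical axis, 64 mm above the bench; frame turns with the knob, z up. Knob: upright bar along this y, 42 mm long, 14 thick, top at 76 mm, on a 42 mm disc with its top at 40.5 mm. A steel keeper arm (12 mm wide, 35 to 39.5 mm above the bench) reaches 60.5 mm along -y from the axis; at the start it lies over the objective's collar and locks it in.
- clamp_knob (a joint): Knob angle in rad: 0 at the start (keeper over the objective), grows clockwise seen from above, stop at 1.3. A sprung detent resists with about 0.08 N m; past its dead centre at 0.65 the knob snaps to 1.3 and stays (let go earlier, it springs back to 0). Clicked over: beyond 1.05. The keeper is then clear, on the fixture's -x side.
- objective: Objective with the yellow band, bright metal, 65 mm long, about 0.13 kg, thread down in the socket. Origin: centre of its rear (threaded) face, 15 mm above the bench when seated; z runs along the barrel to the nose. Along z (mm): thread 20 wide 0 to 10, collar 38 wide 10 to 18, round barrel 25 wide 18 to 54 (grip at about 42), then a taper to the nose.
- objective_nose (a point): Centre of the objective's nose end face, 65 mm along the objective's z from its origin.
- camera_stand: Fixed stand of the inspection camera, base 110 x 100 x 12 mm, under 135 mm high, on the side where the fixture is not, turned up to 0.35 rad; origin at the centre of its underside, z up. The grey camera looks up and towards the stand's -x (the robot's side), its axis 35 degrees (0.611 rad) from vertical.
- camera_lens (a point): Centre of the camera's front glass, inside a white ring light 60 mm across; (-20, 0, 105) mm in the stand's frame. Its z points out of the lens along the optical axis.
- focus (a point): Empty point in the air on the optical axis, 120 mm in front of the lens glass, about 203 mm above the bench: the objective's rear face belongs here. Its z points along the axis away from the camera; the presented objective's z points the same way. Roll about the axis is free.
- spare_objective: Another objective of the same size with a blue band, standing thread down on the bench; leave it. Origin at the centre of its underside.
- slide_box: White closed slide box, 90 x 160 x 30 mm, on the bench to the left; leave it. Origin at the centre of its underside.
- petri_dish: Covered dish, violet, 92 mm across, 18 mm high, on the robot's side of the work; leave it. Origin at the centre of its underside.
- specimen_jar: Amber jar with white cap, 60 mm across, 75 mm high, on the right; leave it. Origin at the centre of its underside.
Mind the look-alikes: they are no part of the job. What is shaped like the objective but pink or purple is not meant.

How it is judged:
By the outcome, as a careful person would: the job done as asked, in the order asked, and still so for the second after the job is handed in, while the arm keeps its last pose, push and grip.
It also fails if it takes over 51 s, if anything falls off the work surface, if the arm or the gripper's body presses on something with over 40 N, if the wrist force passes 120 N, or if a joint passes its speed limit or range.

## Robot

A 6-joint arm with a two-finger parallel gripper is mounted at the origin on the work surface. World frame = base frame: x ahead of the robot, y to its left, z up, the work surface at z = 0. Lengths are in m, angles in rad, forces in N, time in s.
With the tool pointing down it reaches from about 0.325 to 0.775 m from the base axis. Payload 5.5 kg.
Tool frame: the origin (TCP) lies between the finger pads; the fingertips stand 8 mm ahead of it and the grasp point (between the pads) lies 11 mm behind it; z points along the fingers, y is the line along which they close (so a half turn about z gives the same grasp; the last joint's range is limited). The gripper opens to 85 mm and grips with 20 to 120 N. Pads are 22 mm wide; open, the fingers measure 114 mm over their backs; the gripper's body (76 mm by 85 mm) begins 54 mm behind the grasp point. The pads swing forward as they close: fully open they stand 13 mm farther back than shut.
Start: joints at [-1.214, 0.091, 1.231, -0, 1.82, -0.057], TCP at [0.241, -0.549, 0.239] pointing down, gripper open.
Joint ranges: [-2.87, 2.87], [-0.86, 2.18], [0.17, 2.46], [-1.51, 4.65], [0.06, 2.69], [-2.65, 2.65]. Speed limits (rad/s): [2.57, 2.57, 3.01, 3.14, 3.14, 3.14].

## Interface

Orientations are given as [roll, pitch, yaw] about the fixed x, y, z axes, in that order (R = Rz(yaw) Ry(pitch) Rx(roll)).
In Python, from bench import bot gives the robot as it stands.
- The arm moves only by the tool play_rows, never from a script. Its argument "plan" is text: rows parted by semicolons, each of 5 numbers parted by spaces: the opening, from -1 (shut) to 1 (fully open), then the shift along the tool's x, y, z in shares of 1000 mm (1.0 is 1000 mm), then the turn about the tool's z in shares of 2 rad (1.0 is 2 rad). In form: gripper dx dy dz turn; .... A call has 1 to 8 rows; each row is the pose to reach, as a shift and turn from the pose commanded when the call began, along the tool's axes at that moment; what a row does not reach only later rows make up. A row lasts 1/12 s, in which the tool goes at most 41.7 mm and 7.16 degrees, less where a joint would pass 70% of its speed; a pose out of reach is approached as far as the arm can. Shift and turn numbers lie between -1 and 1, and a call with a number outside is refused. A call with a gripper value outside its range is refused whole. The fingers move at their own pace and stop on an object; "newtons" is the grip in N (left out, the last holds). Time passes only in rows, so rows that repeat a pose let the fingers close. It gives the time, the measured TCP pose, the force, the opening and the grip force at its end, in the units of the state.
- bot.observe(): the state, without advancing time (a new reading comes with each control period).
- bot.grab_frame(name): name is "scene" or "top"; returns (picture, depth): 400x640x3 uint8, red, green, blue; 400x640 float32, m along the optical axis (not along the pixel's ray), 0 where there is no reading.
- bot.camera_model(name): a dict with "camera_matrix" (3x3 intrinsics, pixels), "camera_from_world" (4x4, takes a point from world to camera coordinates). Camera axes: x right, y down, z forward; pixel columns grow to the right and rows downward; lengths in m; the calibration is good to about 2 mm. A picture is of the moment at which its call begins. camera_model takes no time and is no camera call.
- bot.finish_job(): hands the job in; it is judged then, once.
Trained networks look in the newest picture that a camera, given by its name, has taken for a name from the list of things; names that differ only in an ending like _2 or _b are one class to them, and where a whole thing is asked for, a point or a joint stands for the part that bears it (a point fixed in the world has none). Each returns a list of dicts, best first, with "confidence" (0 to 1); they miss things now and then, are a little off and sometimes report something else, mostly with a low value. They report only what shows in the picture. A call takes as long as a camera call. They do not tell look-alikes from the thing itself.
- bot.search_frame(camera, thing): "xy" ([column, row] in pixels, amid what is visible of it).
- bot.pinpoint(camera, thing): "xy" ([column, row] in pixels: a listed point, or the origin of a listed thing).
The state is a dict: "t": time; "joint_pos": joint angles; "qd": joint speeds; "tau": joint torques, N m; "tcp_pos": TCP position; "tool_rot": TCP orientation; "wrist_force": force on the tool from outside, world axes, zero at the start; "wrist_torque": the same for the moment, N m; "finger_gap": finger opening in m; "finger_force": force on a finger pad.
Only numpy, scipy, OpenCV 4.12 (cv2) and the standard library are available. Lean on these libraries where they do the work, as an engineer would, in place of code of your own. Each camera call takes 0.05 s, during which the arm holds its last target. There are 200 camera calls.

## Working session

There is one attempt and no reset: what is moved stays moved. The work goes in short steps, Python scripts to look and compute and a tool call to move; the robot and the scene stay as the last step left them, time stands still between calls to the robot, and variables do not carry over. Pictures are saved under pics/ and viewed, at most 10 in all, crops included, and the job is handed in when it is done.

Besides the shell and the picture viewer there is one more tool, called after ">>>" by a JSON object that holds its "fn" and its "kwargs". play_rows: Moves the arm, as the interface text tells. Its arguments: {"type":"object","properties":{"plan":{"type":"string"},"newtons":{"type":"number"}},"required":["plan"]}

```bash
mkdir -p pics; ls; cat > h.py <<'E'
import numpy as np, cv2
from bench import bot
from scipy.spatial.transform import Rotation as R
def P(cam,uv,z=None,depth=None):
    m=bot.camera_model(cam);K=np.array(m["camera_matrix"]);T=np.linalg.inv(np.array(m["camera_from_world"]))
    d=np.linalg.inv(K)@[uv[0],uv[1],1.]
    o=T[:3,3];w=T[:3,:3]@d
    s=depth if depth is not None else (z-o[2])/w[2]
    return o+s*w
E
python3 - <<'E'
from h import *
for c in("top","scene"):
    im,d=bot.grab_frame(c); cv2.imwrite(f"pics/{c}0.png",im[:,:,::-1]); np.save(f"pics/{c}0.npy",d)
    for t in("fixture","clamp_knob_grip","objective","objective_nose","camera_stand","camera_lens","spare_objective","focus"):
        try:
            for r in bot.pinpoint(c,t)[:3]:print(c,t,np.round(r["xy"],1),round(r["confidence"],2))
        except Exception as e:print(t,e)
    print(np.round(np.linalg.inv(bot.camera_model(c)["camera_from_world"]),3).tolist())
print(bot.observe())
E
```

```text
pics
top fixture [274.8 185.5] 0.57
top clamp_knob_grip [265.6 190.5] 0.62
top objective [284.5 182.9] 0.62
top objective [288.1 149.1] 0.5
top objective [316.1 188.4] 0.43
top objective_nose [280.7 177.6] 0.65
top objective_nose [284.5 146.7] 0.49
top objective_nose [371.3 182.6] 0.43
top camera_stand [306.6 234.2] 0.66
top camera_lens [371.5 186.4] 0.95
top spare_objective [351.3 244.9] 0.65
top focus [365.4 182. ] 0.72
top focus [379.2 200.8] 0.61
[[-0.011, -0.995, 0.102, 0.395], [-1.0, 0.011, 0.0, 0.008], [-0.001, -0.102, -0.995, 1.489], [0.0, 0.0, 0.0, 1.0]]
scene fixture [352.3 279.2] 0.95
scene clamp_knob_grip [336.5 257. ] 0.59
scene clamp_knob_grip [368.  270.5] 0.58
scene objective [341.6 271.7] 0.64
scene objective [288.8 278.3] 0.64
scene objective [317.2 248.9] 0.52
scene objective_nose [338.3 255.3] 0.79
scene objective_nose [320.1 231.2] 0.59
scene objective_nose [287.3 267.5] 0.58
scene camera_stand [264.1 211.7] 0.95
scene camera_lens [266.1 186.9] 0.58
scene spare_objective [325.1 189.1] 0.62
[[-0.676, 0.559, -0.48, 1.045], [0.737, 0.519, -0.433, 0.44], [0.008, -0.647, -0.763, 0.908], [0.0, 0.0, 0.0, 1.0]]
{'t': 0.9, 'joint_pos': array([-1.21373309e+00,  9.11059545e-02,  1.23068653e+00,  1.00456669e-05,
        1.81980964e+00, -5.66807600e-02]), 'qd': array([-9.37630074e-04,  1.67714966e-03, -8.16975132e-04, -4.76992286e-05,
       -1.10650124e-03, -4.98053861e-04]), 'tau': array([-2.35050611e-04, -4.58463621e+01, -4.18097484e+01, -3.57491615e-05,
        7.05846069e-04, -1.56410522e-05]), 'tcp_pos': array([ 0.24124134, -0.54938216,  0.23927926]), 'tool_rot': array([-3.14158375e+00, -1.02569276e-05,  4.13746477e-01]), 'wrist_force': array([-0.10620328,  0.49114239,  0.47423024]), 'wrist_torque': array([ 0.05454754,  0.05539616, -0.02393203]), 'finger_force': 0.0, 'finger_gap': 0.08498198267255609}
```

```bash
python3 - <<'E'
import cv2
a=cv2.imread("pics/top0.png")[110:270,220:420];b=cv2.imread("pics/scene0.png")[150:310,220:420]
cv2.imwrite("pics/a.png",cv2.resize(a,None,fx=4,fy=3.75,interpolation=2)[:600])
cv2.imwrite("pics/b.png",cv2.resize(b,None,fx=4,fy=3.75,interpolation=2)[:600])
E
```

```text
(no output)
```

View pics/a.png

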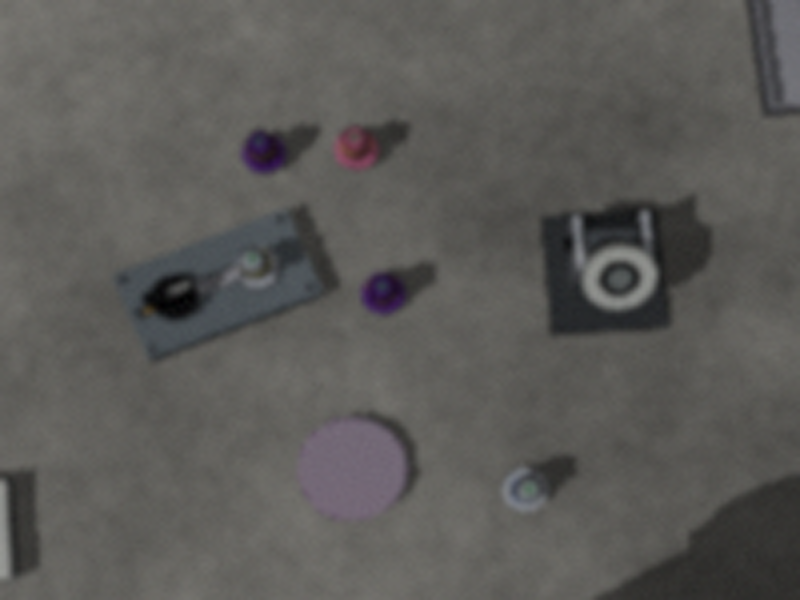

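View pics/b.png

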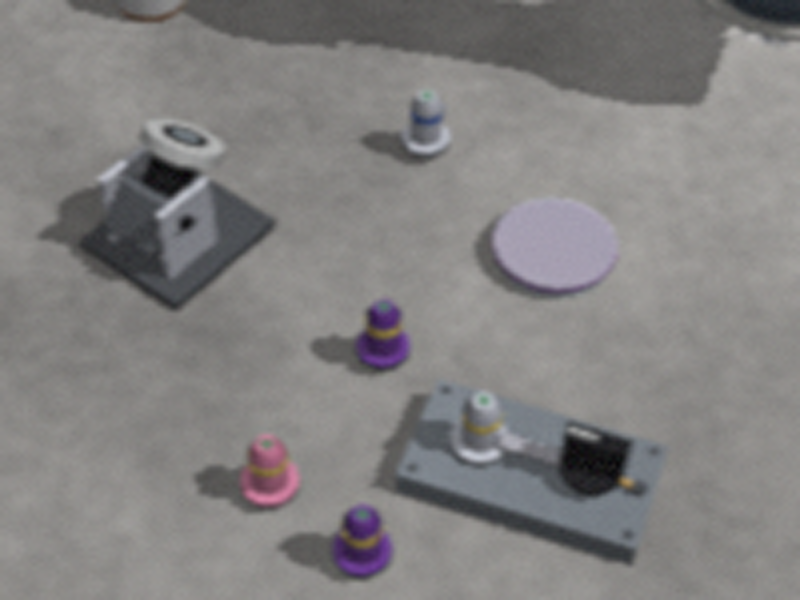

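The scene is clear. In the top image, the yellow-band objective is at about (283.5,180), the knob at (264.5,188) and the lens ring at (375,184). The pink and purple ones are decoys. Next I'll measure features precisely.

```bash
cat > seg.py <<'E'
from h import *
def proj(c,p):
    m=bot.camera_model(c);T=np.array(m["camera_from_world"]);K=np.array(m["camera_matrix"])
    q=(T[:3,:3]@np.atleast_2d(p).T).T+T[:3,3];q=(K@q.T).T
    return q[:,:2]/q[:,2:]
def near(c,mask,p,n=0):
    k,l,s,ce=cv2.connectedComponentsWithStats(mask.astype(np.uint8))
    best=min((i for i in range(1,k) if s[i,4]>8),key=lambda i:np.hypot(*(ce[i]-p)))
    return l==best,ce[best],s[best]
E
python3 - <<'E'
from seg import *
for c,o in(("top",(220,110)),("scene",(220,150))):
    im=cv2.imread(f"pics/{c}0.png").astype(int);b,g,r=im[...,0],im[...,1],im[...,2]
    d=np.load(f"pics/{c}0.npy")
    print(c,"f",bot.camera_model(c)["camera_matrix"][0][0])
    # world height map
    H,W=d.shape;m=bot.camera_model(c);K=np.array(m["camera_matrix"]);T=np.linalg.inv(m["camera_from_world"])
    u,v=np.meshgrid(np.arange(W),np.arange(H));X=np.stack([(u-K[0,2])/K[0,0]*d,(v-K[1,2])/K[1,1]*d,d],-1)@T[:3,:3].T+T[:3,3]
    np.save(f"pics/{c}X.npy",X);Z=X[...,2]*1000
    fx=dict(top=(275,187),scene=(352,279))[c]
    for nm,pt in dict(top=dict(nose=(283.5,180),knob=(264.5,188),ring=(375,184),blue=(352,241)),scene=dict(nose=(341,257),knob=(369,268),ring=(266,187),blue=(327,176)))[c].items():
        uu,vv=int(round(pt[0])),int(round(pt[1]))
        print(nm,im[vv,uu],np.round(X[vv-1:vv+2,uu-1:uu+2].reshape(-1,3).mean(0)*1000,1), Z[vv-3:vv+4,uu-3:uu+4].max().round(1))
    # fixture mask by height
    reg=(abs(X[...,0]-.4)<.35)&(abs(X[...,1])<.5)
    M=(Z>17)&(Z<33)&reg
    k,l,s,ce=cv2.connectedComponentsWithStats(M.astype(np.uint8))
    for i in range(1,k):
        if s[i,4]>100: 
            print("comp",s[i],ce[i].round(1), X[l==i].mean(0).round(3), cv2.minAreaRect((X[l==i][:,:2]*1000).astype(np.float32)))
E
```

```text
top f 434.8920001876471
nose [102  98  93] [600.7 134.6  76.2] 83.9
knob [45 44 44] [575.7 200.9  70.5] 81.2
ring [90 90 86] [ 580.6 -160.1  103.3] 1488.5
blue [101 110  94] [399.4 -85.6  64.4] 70.3
comp [248 165  53  41 908] [274.5 184.9] [0.592 0.171 0.025] ((592.3849487304688, 174.1109619140625), (85.86017608642578, 159.89553833007812), 22.223194122314453)
comp [294 221  28  27 399] [307.5 234.2] [0.424 0.061 0.02 ] ((424.7225341796875, 60.773067474365234), (88.12971496582031, 87.75028991699219), 44.347442626953125)
comp [ 176  237   48   30 1005] [199.8 251.7] [0.37  0.42  0.029] ((368.32861328125, 422.3068542480469), (93.31881713867188, 155.07318115234375), 3.075402021408081)
scene f 386.16745450272595
nose [146 161 132] [607.5 139.2  81.3] 85.0
knob [44 40 41] [581.4 208.4  74.8] 81.1
ring [103  98  94] [ 589.1 -153.1  110.4] 120.6
blue [157 160 144] [406.5 -83.6  66.3] 69.8
comp [344 203  31  24 526] [358.8 214.4] [0.426 0.06  0.019] ((425.5025634765625, 60.831687927246094), (89.45439147949219, 90.76551818847656), 46.51522445678711)
comp [ 446  248   73   57 1869] [482.5 275.6] [0.374 0.425 0.03 ] ((369.5546875, 422.78369140625), (92.68364715576172, 158.65736389160156), 3.345132827758789)
comp [ 320  251   68   47 1314] [352.4 275.4] [0.601 0.176 0.026] ((592.1544189453125, 172.63978576660156), (86.86744689941406, 159.9794158935547), 22.14333724975586)
```

```bash
python3 - <<'E'
from seg import *
from scipy.optimize import least_squares
th=np.deg2rad(35);pts={}
for c,rc in(("top",(375,184)),("scene",(266,187))):
    im=cv2.imread(f"pics/{c}0.png");g=im.min(2);X=np.load(f"pics/{c}X.npy");Z=X[...,2]
    near_=np.hypot(X[...,0]-.585,X[...,1]+.16)<.12
    ring=(g>130)&near_&(Z>.08)&(Z<.16)
    k,l,s,ce=cv2.connectedComponentsWithStats(ring.astype(np.uint8));i=1+np.argmax(s[1:,4]);ring=l==i
    cn=max(cv2.findContours(ring.astype(np.uint8),0,1)[0],key=len)
    e=cv2.fitEllipse(cn);print(c,"ring",s[i],ce[i].round(2),np.round(e[0],2),np.round(e[1],1))
    print(" P",(P(c,e[0],z=.105)*1000).round(1), "mean depth",X[ring].mean(0).round(4))
    q=X[ring];m=q.mean(0);n=np.linalg.svd(q-m)[2][2];n*=np.sign(n[2]);print(" normal",n.round(3),"tilt",np.rad2deg(np.arccos(n[2])).round(1),"az",np.arctan2(-n[1],-n[0]).round(3))
    base=near_&(Z>.006)&(Z<.018)
    k,l,s,ce=cv2.connectedComponentsWithStats(base.astype(np.uint8))
    b=near_&(Z>.006)
    r=cv2.minAreaRect((X[b&(Z<.02)][:,:2]*1000).astype(np.float32));print(" base",np.round(r[0],1),np.round(r[1],1),r[2])
    dark=(g<55)&near_&(Z<.03)
    r=cv2.minAreaRect((X[dark][:,:2]*1000).astype(np.float32));print(" dark",np.round(r[0],1),np.round(r[1],1),r[2])
    # nose / yellow objective
    F=np.array([.5923,.1734]);a=np.deg2rad(22.18);Rf=np.array([[np.cos(a),-np.sin(a)],[np.sin(a),np.cos(a)]])
    L=(X[...,:2]-F)@Rf
    for nm,y0 in(("nose",-.0375),("knob",.0375)):
        m=(np.hypot(L[...,0],L[...,1]-y0)<.03)&(Z>(.06 if nm=="nose" else .055))&(Z<.1)
        mm=m&(Z>.072)
        print(" ",nm,m.sum(),"L",(L[m].mean(0)*1000).round(1),"tops",mm.sum(),(L[mm].mean(0)*1000).round(1),(Z[mm].mean()*1000).round(1))
    for nm,p in(("objective_nose",(0,-.0375,.08)),("clamp_knob_grip",(0,.0375,.064))):
        w=np.r_[F+Rf@p[:2],p[2]];print("  proj",nm,(w*1000).round(1),proj(c,w).round(1))
E
```

```text
top ring [367 177  16  14  68] [374.49 183.26] [374.44 183.64] [13.3 15.5]
 P [ 581.6 -158.2  105. ] mean depth [ 0.5828 -0.1585  0.104 ]
 normal [-0.548 -0.063  0.834] tilt 33.5 az 0.115
 base [ 583. -159.] [221.6 223.1] 69.3790512084961
 dark [ 606.6 -180. ] [117.5 145.6] 4.918582916259766
  nose 48 L [ -1.5 -37.2] tops 28 [ -0.6 -37.1] 78.5
  knob 66 L [-0.8 37.3] tops 52 [ 0.  37.1] 76.1
  proj objective_nose [606.5 138.7  80. ] [[282.6 178.1]]
  proj clamp_knob_grip [578.1 208.1  64. ] [[262.1 187.5]]
scene ring [256 182  21  13 131] [265.79 188.21] [265.76 187.65] [10.  18.6]
 P [ 588.2 -155.8  105. ] mean depth [ 0.592  -0.1509  0.1094]
 normal [-0.507  0.035  0.861] tilt 30.5 az -0.068
 base [ 583.7 -172.4] [192.4 143.3] 33.5798454284668
 dark [ 646.3 -158.6] [24.  99.1] 4.452529430389404
  nose 87 L [  4.2 -37.1] tops 52 [  2.5 -37.1] 77.6
  knob 155 L [ 2.9 37.1] tops 95 [ 0.9 37.6] 76.1
  proj objective_nose [606.5 138.7  80. ] [[341.1 256.9]]
  proj clamp_knob_grip [578.1 208.1  64. ] [[369.2 269.3]]
```

```bash
cat >> h.py <<'E'
def go(x,y,z,yaw):
    s=bot.observe();Rt=R.from_euler('xyz',s["tool_rot"]).as_matrix()
    d=Rt.T@(np.array([x,y,z])-s["tcp_pos"])*1000
    y0=np.arctan2(Rt[1,0],Rt[0,0]);t=(y0-yaw+np.pi)%(2*np.pi)-np.pi
    print("t",s["t"],"tcp",s["tcp_pos"].round(4),"rot",s["tool_rot"].round(4),"d",d.round(1),"turn",round(t,4),"gap",s["finger_gap"].round(4),"F",s["wrist_force"].round(1),"j",s["joint_pos"].round(2))
E
cat >> seg.py <<'E'
F=np.array([.5923,.1734]);FA=np.deg2rad(22.18);Rf=np.array([[np.cos(FA),-np.sin(FA)],[np.sin(FA),np.cos(FA)]])
def fx(x,y): return F+Rf@(np.array([x,y])/1000)
E
python3 -c "
from seg import *
go(*fx(0,37.5),.13,FA+np.pi/2)"
```

```text
Traceback (most recent call last):
  File "h.py", line 14, in go
    print("t",s["t"],"tcp",s["tcp_pos"].round(4),"rot",s["tool_rot"].round(4),"d",d.round(1),"turn",round(t,4),"gap",s["finger_gap"].round(4),"F",s["wrist_force"].round(1),"j",s["joint_pos"].round(2))
                                                                                                                     ^^^^^^^^^^^^^^^^^^^^^
AttributeError: 'float' object has no attribute 'round'
```

```bash
sed -i 's/s\["finger_gap"\].round(4)/round(s["finger_gap"],4)/' h.py
python3 -c "
from seg import *
go(*fx(0,37.5),.13,FA+np.pi/2)"
```

```text
t 0.9 tcp [ 0.2412 -0.5494  0.2393] rot [-3.1416 -0.      0.4137] d [ 613.  -558.1  109.3] turn -1.5442 gap 0.085 F [-0.1  0.5  0.5] j [-1.21  0.09  1.23  0.    1.82 -0.06]
```

Careful with the scale: shifts go in shares of 1000 mm and turns go in shares of 2 rad. That gives: 613 mm is 0.613, -558 mm is -0.558, -1.544 rad is -0.772.

>>> {"fn": "play_rows", "kwargs": {"plan": "1 0.613 -0.558 0 -0.772;1 0.613 -0.558 0 -0.772;1 0.613 -0.558 0 -0.772;1 0.613 -0.558 0 -0.772;1 0.613 -0.558 0 -0.772;1 0.613 -0.558 0 -0.772;1 0.613 -0.558 0 -0.772;1 0.613 -0.558 0 -0.772"}}

```text
t: 1.57
tcp_pos: [0.377, -0.243, 0.2396]
tool_rot: [3.141, 0.0, 1.42]
wrist_force: [0.9, -0.3, 0.2]
finger_gap: 0.0854
finger_force: 0.0
```

```bash
python3 -c "
from seg import *
go(*fx(0,37.5),.13,FA+np.pi/2)"
```

```text
t 1.5667 tcp [ 0.377  -0.243   0.2396] rot [3.1407e+00 4.0000e-04 1.4195e+00] d [476.3 130.7 109.5] turn -0.5384 gap 0.0854 F [ 0.9 -0.3  0.2] j [-0.65 -0.32  1.61  0.    1.85 -0.5 ]
```

In the tool's units: 476 mm is 0.476, 131 mm is 0.131, -0.538 rad is -0.269.

>>> {"fn": "play_rows", "kwargs": {"plan": "0.5 0.476 0.131 0 -0.269;0.5 0.476 0.131 0 -0.269;0.5 0.476 0.131 0 -0.269;0.5 0.476 0.131 0 -0.269;0.5 0.476 0.131 0 -0.269;0.5 0.476 0.131 0 -0.269;0.5 0.476 0.131 0 -0.269;0.5 0.476 0.131 0 -0.269"}}

```text
t: 2.23
tcp_pos: [0.5147, 0.061, 0.2396]
tool_rot: [3.141, 0.0, 1.952]
wrist_force: [1.0, -0.4, -0.7]
finger_gap: 0.0637
finger_force: 0.0
```

```bash
python3 -c "
from seg import *
go(*fx(0,37.5),.13,FA+np.pi/2)"
```

```text
t 2.2333 tcp [0.5147 0.061  0.2396] rot [3.1408e+00 4.0000e-04 1.9521e+00] d [113.  113.5 109.6] turn -0.0059 gap 0.0637 F [ 1.  -0.4 -0.7] j [ 0.05 -0.13  1.45 -0.    1.82 -0.33]
```

In the tool's units: 114 mm is 0.114, 113 mm is 0.113, -0.006 rad is -0.003.

>>> {"fn": "play_rows", "kwargs": {"plan": "0.3 0.113 0.114 0 -0.003;0.3 0.113 0.114 0 -0.003;0.3 0.113 0.114 0 -0.003;0.3 0.113 0.114 0 -0.003;0.3 0.113 0.114 0.09 -0.003;0.3 0.113 0.114 0.11 -0.003;0.3 0.113 0.114 0.11 -0.003;0.3 0.113 0.114 0.11 -0.003"}}

```text
t: 2.9
tcp_pos: [0.5747, 0.2054, 0.1205]
tool_rot: [-3.128, -0.001, 1.958]
wrist_force: [-0.6, -0.0, -0.8]
finger_gap: 0.0553
finger_force: 0.0
```

```bash
python3 -c "
from seg import *
go(*fx(0,37.5),.054,FA+np.pi/2)
im,d=bot.grab_frame('scene');cv2.imwrite('pics/c.png',cv2.resize(im[190:310,270:430,::-1],None,fx=5,fy=5,interpolation=2))"
```

```text
t 2.9 tcp [0.5747 0.2054 0.1205] rot [-3.1282e+00 -1.3000e-03  1.9585e+00] d [ 1.1  5.1 66.5] turn 0.0006 gap 0.0553 F [-0.6 -0.  -0.8] j [ 0.29  0.14  1.39 -0.    1.63 -0.1 ]
```

View pics/c.png

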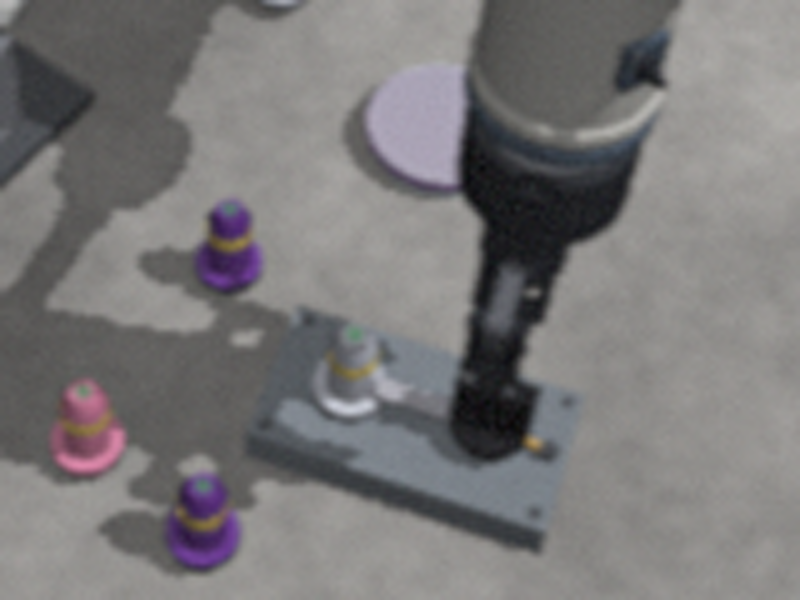

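The gripper is above the knob (crop ~(495,410)), with its fingers straddling the bar. I'll let it settle, then recheck.

```bash
python3 -c "
from seg import *
for i in range(4):bot.grab_frame('scene')
go(*fx(0,37.5),.054,FA+np.pi/2)"
```

```text
t 3.15 tcp [0.5796 0.2063 0.1332] rot [3.1359e+00 5.0000e-04 1.9575e+00] d [ 2.3 -1.1 79.2] turn -0.0004 gap 0.0556 F [-0.6  0.   0.2] j [ 0.29  0.13  1.37  0.    1.63 -0.1 ]
```

In the tool's units: 60 mm is 0.06, 55 mm is 0.055.

>>> {"fn": "play_rows", "kwargs": {"plan": "0.3 0.001 0 0.012 0;0.3 0.001 0 0.025 0;0.3 0.001 0 0.038 0;0.3 0.001 0 0.048 0;0.3 0.001 0 0.055 0;0.3 0.001 0 0.06 0;0.3 0.001 0 0.06 0;0.3 0.001 0 0.06 0"}}

```text
t: 3.82
tcp_pos: [0.5777, 0.207, 0.069]
tool_rot: [-3.141, -0.0, 1.958]
wrist_force: [0.2, -0.5, 1.4]
finger_gap: 0.0553
finger_force: 0.0
```

```bash
python3 -c "
from seg import *
go(*fx(0,37.5),.054,FA+np.pi/2)
for i in range(4):bot.grab_frame('scene')
go(*fx(0,37.5),.054,FA+np.pi/2)"
```

```text
t 3.8167 tcp [0.5777 0.207  0.069 ] rot [-3.1411e+00 -1.0000e-04  1.9578e+00] d [ 0.9  0.9 15. ] turn -0.0002 gap 0.0553 F [ 0.2 -0.5  1.4] j [ 0.29  0.16  1.46  0.    1.52 -0.1 ]
t 4.0167 tcp [0.5782 0.2072 0.0702] rot [3.1401e+00 1.0000e-04 1.9578e+00] d [ 0.9  0.3 16.2] turn -0.0001 gap 0.0556 F [-0.4 -1.3 -0. ] j [ 0.29  0.16  1.46  0.    1.52 -0.1 ]
```

Good alignment. I'll lower the last 15 mm, then close.

In the tool's units: 15 mm is 0.015, 12 mm is 0.012.

>>> {"fn": "play_rows", "kwargs": {"plan": "0.3 0.001 0.0005 0.006 0;0.3 0.001 0.0005 0.012 0;0.3 0.001 0.0005 0.015 0;-1 0.001 0.0005 0.015 0;-1 0.001 0.0005 0.015 0;-1 0.001 0.0005 0.015 0;-1 0.001 0.0005 0.015 0;-1 0.001 0.0005 0.015 0", "newtons": 40}}

```text
t: 4.68
tcp_pos: [0.5785, 0.2083, 0.0546]
tool_rot: [3.14, 0.0, 1.958]
wrist_force: [2.6, 1.2, -1.6]
finger_gap: 0.0135
finger_force: 44.8
```

>>> {"fn": "play_rows", "kwargs": {"plan": "-1 0 0 0 0;-1 0 0 0 0;-1 0 0 0 0"}}

```text
t: 4.93
tcp_pos: [0.5785, 0.2084, 0.0546]
tool_rot: [3.14, 0.0, 1.958]
wrist_force: [5.4, 2.0, -2.5]
finger_gap: 0.0134
finger_force: 44.8
```

Gripped, so I'll turn it clockwise.

In the tool's units: 0.88 rad is 0.44.

>>> {"fn": "play_rows", "kwargs": {"plan": "-1 0 0 0 0.055;-1 0 0 0 0.11;-1 0 0 0 0.165;-1 0 0 0 0.22;-1 0 0 0 0.275;-1 0 0 0 0.33;-1 0 0 0 0.385;-1 0 0 0 0.44"}}

```text
t: 5.6
tcp_pos: [0.5786, 0.2084, 0.0546]
tool_rot: [3.14, -0.002, 1.072]
wrist_force: [4.5, 2.3, -2.1]
finger_gap: 0.0134
finger_force: 44.8
```

In the tool's units: 0.41 rad is 0.205.

>>> {"fn": "play_rows", "kwargs": {"plan": "-1 0 0 0 0.05;-1 0 0 0 0.1;-1 0 0 0 0.15;-1 0 0 0 0.195;-1 0 0 0 0.205;-1 0 0 0 0.205;-1 0 0 0 0.205;-1 0 0 0 0.205"}}

```text
t: 6.27
tcp_pos: [0.5787, 0.2085, 0.0546]
tool_rot: [3.141, -0.002, 0.668]
wrist_force: [5.7, 1.9, -2.4]
finger_gap: 0.0135
finger_force: 44.8
```

In the tool's units: -70 mm is -0.07, -55 mm is -0.055.

>>> {"fn": "play_rows", "kwargs": {"plan": "-0.3 0 0 0 0;0 0 0 0 0;0.2 0 0 0 0;0.2 0 0 0 0;0.2 0 0 -0.015 0;0.2 0 0 -0.035 0;0.2 0 0 -0.055 0;0.2 0 0 -0.07 0"}}

```text
t: 6.93
tcp_pos: [0.578, 0.2081, 0.1261]
tool_rot: [3.141, -0.001, 0.668]
wrist_force: [-0.0, 0.2, 0.2]
finger_gap: 0.0509
finger_force: 0.0
```

```bash
python3 -c "
from seg import *
bot.grab_frame('scene')
go(*fx(0,-37.5),.125,FA)
im,d=bot.grab_frame('scene');cv2.imwrite('pics/d.png',cv2.resize(im[210:310,300:430,::-1],None,fx=5,fy=5,interpolation=2))"
```

```text
t 6.9833 tcp [0.5792 0.2085 0.1298] rot [ 3.1393 -0.0057  0.6679] d [-21.9  71.7   4.8] turn 0.2807 gap 0.0515 F [1.1 0.6 3. ] j [ 0.29  0.13  1.38 -0.    1.62  1.19]
```

View pics/d.png

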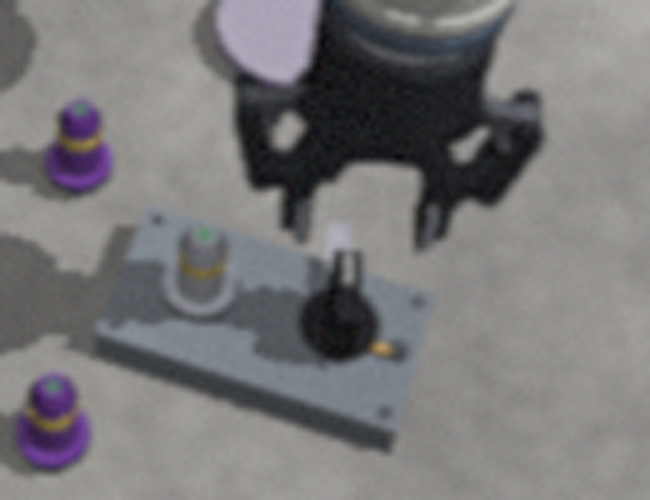

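The picture shows the knob clicked over. The bar now lies across the fixture (crop ~(345,290)), the keeper points to the -x side, and the objective is free at ~(203,265). I'll move above the objective.

In the tool's units: 72 mm is 0.072, 68 mm is 0.068, 0.281 rad is 0.1405.

>>> {"fn": "play_rows", "kwargs": {"plan": "0.2 -0.006 0.018 0 0.035;0.2 -0.012 0.036 0 0.07;0.2 -0.018 0.054 0 0.105;0.2 -0.022 0.068 0 0.1405;0.2 -0.022 0.072 0 0.1405;0.2 -0.022 0.072 0 0.1405;0.2 -0.022 0.072 0 0.1405;0.2 -0.022 0.072 0 0.1405"}}

```text
t: 7.7
tcp_pos: [0.6047, 0.1388, 0.1238]
tool_rot: [-3.141, 0.001, 0.389]
wrist_force: [-0.4, 0.4, -0.6]
finger_gap: 0.0514
finger_force: 0.0
```

```bash
python3 -c "
from seg import *
for i in range(2):bot.grab_frame('top')
go(*fx(0,-37.5),.046,FA)
for c in('top','scene'):
  im,d=bot.grab_frame(c)
  for t in ('camera_lens','camera_stand'):print(c,t,[(np.round(r['xy'],1),round(r['confidence'],2)) for r in bot.pinpoint(c,t)])
"
```

```text
t 7.8 tcp [0.6048 0.1389 0.1241] rot [-3.1412e+00  2.0000e-04  3.8880e-01] d [ 1.4  0.8 78.1] turn 0.0016 gap 0.0513 F [ 0.  -0.3  0.1] j [0.17 0.15 1.37 0.   1.62 1.35]
top camera_lens [(array([374.4, 181.9]), 0.97)]
top camera_stand [(array([368.1, 186.2]), 0.92)]
scene camera_lens [(array([263.5, 185.6]), 0.83)]
scene camera_stand [(array([261.1, 213.3]), 0.68)]
```

In the tool's units: 78 mm is 0.078, 75 mm is 0.075.

>>> {"fn": "play_rows", "kwargs": {"plan": "0.2 0.001 0.001 0.015 0;0.2 0.001 0.001 0.03 0;0.2 0.001 0.001 0.045 0;0.2 0.001 0.001 0.058 0;0.2 0.001 0.001 0.068 0;0.2 0.001 0.001 0.075 0;0.2 0.001 0.001 0.078 0;0.2 0.001 0.001 0.078 0"}}

```text
t: 8.77
tcp_pos: [0.6062, 0.1374, 0.0456]
tool_rot: [-3.141, 0.001, 0.387]
wrist_force: [0.2, 0.5, 0.9]
finger_gap: 0.0511
finger_force: 0.0
```

>>> {"fn": "play_rows", "kwargs": {"plan": "-1 0 0 0 0;-1 0 0 0 0;-1 0 0 0 0;-1 0 0 0 0;-1 0 0 0 0;-1 0 0 0 0", "newtons": 30}}

```text
t: 9.27
tcp_pos: [0.607, 0.1377, 0.0475]
tool_rot: [3.142, -0.002, 0.387]
wrist_force: [-1.4, 1.1, 5.7]
finger_gap: 0.0242
finger_force: 29.9
```

```bash
python3 -c "
from seg import *
go(*fx(0,-37.5),.046,FA)"
```

```text
t 9.2667 tcp [0.607  0.1377 0.0475] rot [ 3.1415e+00 -2.0000e-03  3.8700e-01] d [-0.2 -1.1  1.5] turn -0.0001 gap 0.0242 F [-1.4  1.1  5.7] j [0.17 0.2  1.46 0.   1.49 1.35]
```

In the tool's units: -28 mm is -0.028, -24 mm is -0.024.

>>> {"fn": "play_rows", "kwargs": {"plan": "-1 0 0 -0.005 0;-1 0 0 -0.01 0;-1 0 0 -0.017 0;-1 0 0 -0.024 0;-1 0 0 -0.028 0;-1 0 0 -0.028 0;-1 0 0 -0.028 0;-1 0 0 -0.028 0"}}

```text
t: 9.93
tcp_pos: [0.6063, 0.1373, 0.074]
tool_rot: [3.142, 0.0, 0.387]
wrist_force: [0.1, -0.0, -1.8]
finger_gap: 0.0239
finger_force: 29.6
```

```bash
python3 -c "
from seg import *
bot.grab_frame('top')
go(*fx(-60,-37.5),.075,FA)
im,d=bot.grab_frame('scene');cv2.imwrite('pics/e.png',cv2.resize(im[210:310,300:430,::-1],None,fx=5,fy=5,interpolation=2))"
```

```text
t 9.9833 tcp [0.6062 0.1373 0.0738] rot [-3.1415e+00  8.0000e-04  3.8670e-01] d [-59.3  -1.2  -1.2] turn -0.0004 gap 0.0238 F [-0.   0.3 -0.9] j [ 0.17  0.18  1.43 -0.    1.53  1.35]
```

View pics/e.png

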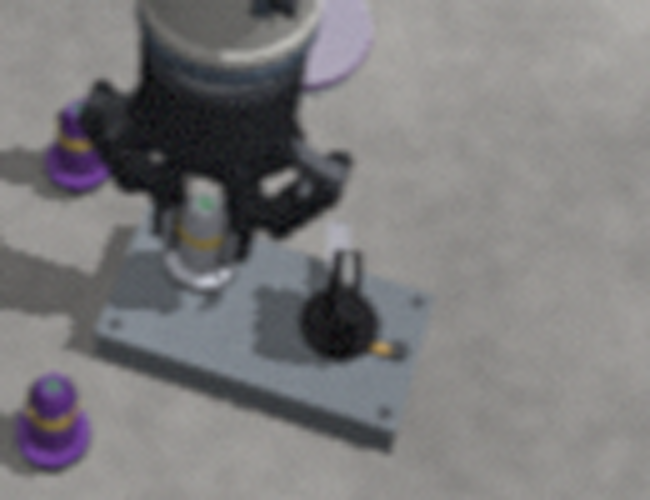

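The objective is held and lifted clear of the socket (crop ~(203,235)). Moves can't tilt the tool, so I'll pivot the objective in the grip. To do that I'll nudge its thread against the fixed block's -x edge.

In the tool's units: -61 mm is -0.061, -55 mm is -0.055.

>>> {"fn": "play_rows", "kwargs": {"plan": "-1 -0.01 0 0 0;-1 -0.022 0 0 0;-1 -0.034 0 0 0;-1 -0.046 0 0 0;-1 -0.055 0 0 0;-1 -0.061 0 0 0;-1 -0.061 0 0 0;-1 -0.061 0 0 0", "newtons": 22}}

```text
t: 10.7
tcp_pos: [0.5501, 0.1144, 0.0744]
tool_rot: [3.142, -0.001, 0.387]
wrist_force: [-0.1, -0.1, -1.3]
finger_gap: 0.024
finger_force: 29.6
```

In the tool's units: 20 mm is 0.02, 17 mm is 0.017.

>>> {"fn": "play_rows", "kwargs": {"plan": "-1 0 0 0.005 0;-1 0 0 0.011 0;-1 0 0 0.017 0;-1 0 0 0.02 0;-1 0 0 0.02 0;-1 0 0 0.02 0;-1 0 0 0.02 0"}}

```text
t: 11.28
tcp_pos: [0.5501, 0.1144, 0.0543]
tool_rot: [3.142, -0.0, 0.387]
wrist_force: [-0.9, 1.2, -1.0]
finger_gap: 0.024
finger_force: 29.6
```

```bash
python3 -c "
from seg import *
bot.grab_frame('top')
go(*fx(-26.3,-37.5),.0539,FA)"
```

```text
t 11.3333 tcp [0.5502 0.1144 0.0546] rot [ 3.1415e+00 -5.0000e-04  3.8680e-01] d [34.9 -1.2  0.7] turn -0.0003 gap 0.024 F [ 0.4  0.9 -0.6] j [0.14 0.03 1.62 0.   1.49 1.33]
```

In the tool's units: 20 mm is 0.02, 17 mm is 0.017.

>>> {"fn": "play_rows", "kwargs": {"plan": "-1 0.004 0 0 0;-1 0.008 0 0 0;-1 0.011 0 0 0;-1 0.014 0 0 0;-1 0.017 0 0 0;-1 0.02 0 0 0;-1 0.02 0 0 0"}}

```text
t: 11.92
tcp_pos: [0.5677, 0.1216, 0.0544]
tool_rot: [-3.142, 0.004, 0.387]
wrist_force: [-6.4, -2.3, 2.2]
finger_gap: 0.0241
finger_force: 30.7
```

```bash
python3 -c "
from seg import *
go(*fx(-26.3,-37.5),.0539,FA)
im,d=bot.grab_frame('scene');cv2.imwrite('pics/f.png',cv2.resize(im[200:300,280:410,::-1],None,fx=5,fy=5,interpolation=2))"
```

```text
t 11.9167 tcp [0.5677 0.1216 0.0544] rot [-3.1415  0.0037  0.3868] d [16.1 -1.2  0.5] turn -0.0003 gap 0.0241 F [-6.4 -2.3  2.2] j [ 0.15  0.09  1.57 -0.    1.49  1.34]
```

View pics/f.png

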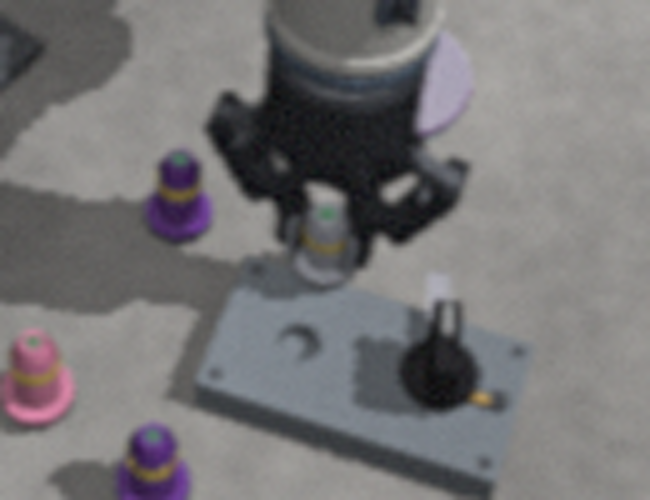

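The objective is starting to tilt against the edge, with about 7 N of force (crop ~(325,240)). I'll keep going.

In the tool's units: 15 mm is 0.015, 14 mm is 0.014.

>>> {"fn": "play_rows", "kwargs": {"plan": "-1 0.003 0 0 0;-1 0.006 0 0 0;-1 0.009 0 0 0;-1 0.012 0 0 0;-1 0.014 0 0 0;-1 0.015 0 0 0;-1 0.015 0 0 0;-1 0.015 0 0 0"}}

```text
t: 12.63
tcp_pos: [0.5809, 0.127, 0.0531]
tool_rot: [-3.141, 0.005, 0.387]
wrist_force: [-6.0, -2.7, -1.2]
finger_gap: 0.0241
finger_force: 30.1
```

```bash
python3 -c "
from seg import *
go(*fx(-26.3,-37.5),.0539,FA)
X={}
for c in('top','scene'):
  im,d=bot.grab_frame(c)
  for t in ('objective','objective_nose'):print(c,t,[(np.round(r['xy'],1),round(r['confidence'],2)) for r in bot.pinpoint(c,t)])
cv2.imwrite('pics/g.png',cv2.resize(im[200:300,280:410,::-1],None,fx=5,fy=5,interpolation=2))"
```

```text
t 12.6333 tcp [0.5809 0.127  0.0531] rot [-3.1413  0.0054  0.3867] d [ 1.8 -1.2 -0.8] turn -0.0004 gap 0.0241 F [-6.  -2.7 -1.2] j [ 0.16  0.12  1.53 -0.    1.5   1.34]
top objective [(array([313.2, 186.5]), 0.6), (array([286.2, 194.5]), 0.5), (array([307.2, 150.6]), 0.4), (array([286.6, 149.3]), 0.38)]
top objective_nose [(array([308.3, 149.6]), 0.62), (array([315.3, 181.9]), 0.61), (array([284.9, 187.9]), 0.59)]
scene objective [(array([309.1, 299.2]), 0.77), (array([289. , 281.1]), 0.67), (array([317.9, 244.9]), 0.66), (array([346. , 248.5]), 0.49)]
scene objective_nose [(array([307.9, 285.8]), 0.73), (array([288.7, 269.5]), 0.56), (array([340.7, 249.1]), 0.49), (array([316.1, 229.7]), 0.46)]
```

View pics/g.png

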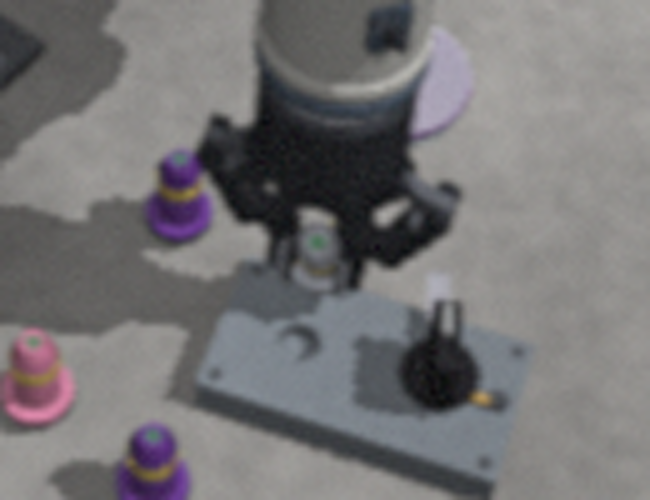

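The objective is now well tilted (nose at crop (317,242)). Next I'll lift it, and refine the camera stand's pose from the first pictures.

In the tool's units: -180 mm is -0.18, -160 mm is -0.16.

>>> {"fn": "play_rows", "kwargs": {"plan": "-1 0 0 -0.01 0;-1 0 0 -0.03 0;-1 0 0 -0.06 0;-1 0 0 -0.095 0;-1 0 0 -0.13 0;-1 0 0 -0.16 0;-1 0 0 -0.18 0;-1 0 0 -0.18 0"}}

```text
t: 13.6
tcp_pos: [0.5844, 0.1281, 0.2423]
tool_rot: [3.139, -0.012, 0.387]
wrist_force: [0.2, 0.6, -0.3]
finger_gap: 0.024
finger_force: 30.2
```

```bash
cat > stand.py <<'E'
from seg import *
from scipy.optimize import minimize
I={c:cv2.GaussianBlur(cv2.imread(f"pics/{c}0.png",0),(0,0),.7).astype(np.float32) for c in("top","scene")}
ring=dict(top=(374.44,183.64),scene=(265.76,187.65))
# triangulation
A=[];b=[]
for c in ring:
    m=bot.camera_model(c);Pm=np.array(m["camera_matrix"])@np.array(m["camera_from_world"])[:3]
    for k in(0,1): r=ring[c][k]*Pm[2]-Pm[k]; A.append(r[:3]/np.linalg.norm(r[:3])); b.append(-r[3]/np.linalg.norm(r[:3]))
s=np.linalg.lstsq(np.array(A),np.array(b),rcond=None);print("tri lens",(s[0]*1000).round(1),"res mm",((np.array(A)@s[0]-b)*1000).round(1))
def samp(c,p): q=proj(c,p).astype(np.float32);return cv2.remap(I[c],q[:,0].reshape(-1,1),q[:,1].reshape(-1,1),1).ravel()
t=np.linspace(-.85,.85,40)
def score(v,parts=False):
    x,y,a=v;Rz=np.array([[np.cos(a),-np.sin(a)],[np.sin(a),np.cos(a)]]);tot=[]
    def W(l,z): return np.c_[l@Rz.T+[x,y],np.full(len(l),z)]
    E=[]
    for sx,sy in((-1,0),(1,0),(0,1),(0,-1)):
        f=lambda o:np.c_[sx*(.055+o)+(sx==0)*.055*t, sy*(.05+o)+(sy==0)*.05*t]
        E.append(f)
    for c,es in(("top",(0,1,2)),("scene",(0,2))):
        for e in es:
            for o in(.003,.006): tot.append((samp(c,W(E[e](o),.012))-samp(c,W(E[e](-o),.012))).mean())
    L=W(np.array([[-.02,0]]),.105)
    pen=sum(((proj(c,L)[0]-ring[c])**2).sum() for c in ring)
    return (np.array(tot),pen) if parts else -sum(tot)+3*pen
best=min((minimize(score,[x,y,a],method="Nelder-Mead") for x in(.600,.606) for y in(-.157,) for a in(0,.08,.16)),key=lambda r:r.fun)
x,y,a=best.x;print("stand",best.x.round(4),score(best.x,True)[0].round(0),score(best.x,True)[1].round(2))
for a2 in(.02,.05,.08,.11,.14):print(a2,round(min(minimize(lambda q:score([q[0],q[1],a2]),[x,y],method="Nelder-Mead").fun for _ in[0]),1))
E
python3 stand.py; python3 -c "
from seg import *
go(*fx(-26.3,-37.5),.24,FA)"
```

```text
tri lens [ 583.4 -160.    97.8] res mm [-0.9  0.9 -1.3 -0.2]
t 13.6 tcp [0.5844 0.1281 0.2423] rot [ 3.1391 -0.0119  0.387 ] d [-2.  -1.5  2.3] turn -0.0001 gap 0.024 F [ 0.2  0.6 -0.3] j [0.16 0.08 1.24 0.   1.81 1.34]Traceback (most recent call last):
  File "stand.py", line 26, in <module>
    best=min((minimize(score,[x,y,a],method="Nelder-Mead") for x in(.600,.606) for y in(-.157,) for a in(0,.08,.16)),key=lambda r:r.fun)
  File "stand.py", line 26, in <genexpr>
    best=min((minimize(score,[x,y,a],method="Nelder-Mead") for x in(.600,.606) for y in(-.157,) for a in(0,.08,.16)),key=lambda r:r.fun)
              ~~~~~~~~^^^^^^^^^^^^^^^^^^^^^^^^^^^^^^^^^^^^
    res = _minimize_neldermead(fun, x0, args, callback, bounds=bounds,
                               **options)
    fsim[k] = func(sim[k])
              ~~~~^^^^^^^^
    fx = function(np.copy(x), *(wrapper_args + args))
  File "stand.py", line 22, in score
    for o in(.003,.006): tot.append((samp(c,W(E[e](o),.012))-samp(c,W(E[e](-o),.012))).mean())
                                                             ~~~~^^^^^^^^^^^^^^^^^^^^
  File "stand.py", line 11, in samp
    def samp(c,p): q=proj(c,p).astype(np.float32);return cv2.remap(I[c],q[:,0].reshape(-1,1),q[:,1].reshape(-1,1),1).ravel()
                     ~~~~^^^^^
  File "seg.py", line 3, in proj
    m=bot.camera_model(c);T=np.array(m["camera_from_world"]);K=np.array(m["camera_matrix"])
ValueError: time passes only in moves, steps and waits
```

```bash
sed -i 's/m=bot.camera_model(c);/m=CM(c);/; s/m=bot.camera_model(cam);/m=CM(cam);/' h.py seg.py
sed -i 's/^def P/import functools\n@functools.lru_cache(None)\ndef CM(c): return bot.camera_model(c)\ndef P/' h.py
sed -i 's/f=lambda o:/f=lambda o,sx=sx,sy=sy:/' stand.py
python3 stand.py
```

```text
tri lens [ 583.4 -160.    97.8] res mm [-0.9  0.9 -1.3 -0.2]
stand [ 0.6023 -0.1544  0.0812] [20. 36. 18. 30. 26. 41. 29. 45. 41. 57.] 3.91
0.02 -310.8
0.05 -324.1
0.08 -330.6
0.11 -328.3
0.14 -318.0
```

In the tool's units: -20 mm is -0.02, -15 mm is -0.015.

>>> {"fn": "play_rows", "kwargs": {"plan": "-1 0 0 -0.002 0;-1 0 0 -0.005 0;-1 0 0 -0.01 0;-1 0 0 -0.015 0;-1 0 0 -0.02 0"}}

```text
t: 14.02
tcp_pos: [0.5821, 0.1276, 0.2536]
tool_rot: [-3.141, 0.002, 0.387]
wrist_force: [-0.2, -0.2, -0.2]
finger_gap: 0.0237
finger_force: 30.2
```

```bash
python3 -c "
from seg import *
go(.4891,-.1649,.245,.085+np.pi)"
```

```text
t 14.0167 tcp [0.5821 0.1276 0.2536] rot [-3.1411e+00  1.9000e-03  3.8680e-01] d [-196.5  235.8    8.8] turn -2.8398 gap 0.0237 F [-0.2 -0.2 -0.2] j [0.16 0.09 1.21 0.   1.85 1.34]
```

In the tool's units: 170 mm is 0.17, 151 mm is 0.151, -0.93 rad is -0.465.

>>> {"fn": "play_rows", "kwargs": {"plan": "-1 -0.01 0.012 0 -0.05;-1 -0.026 0.031 0 -0.105;-1 -0.046 0.055 0 -0.165;-1 -0.066 0.079 0 -0.225;-1 -0.086 0.103 0 -0.285;-1 -0.106 0.127 0 -0.345;-1 -0.126 0.151 0 -0.405;-1 -0.142 0.17 0 -0.465", "newtons": 30}}

```text
t: 14.68
tcp_pos: [0.5141, -0.0853, 0.2544]
tool_rot: [-3.142, 0.001, 1.322]
wrist_force: [-0.4, -0.9, -1.6]
finger_gap: 0.0239
finger_force: 30.2
```

```bash
python3 -c "
from seg import *
go(.4891,-.1649,.245,.085+np.pi)"
```

```text
t 14.6833 tcp [ 0.5141 -0.0853  0.2544] rot [-3.1416e+00  5.0000e-04  1.3219e+00] d [-83.3  -4.6   9.5] turn -1.9047 gap 0.0239 F [-0.4 -0.9 -1.6] j [-0.23 -0.12  1.41 -0.    1.85  0.02]
```

In the tool's units: -81 mm is -0.081, -78 mm is -0.078, -0.12 rad is -0.06.

>>> {"fn": "play_rows", "kwargs": {"plan": "-1 -0.012 -0.001 0 -0.06;-1 -0.024 -0.001 0 -0.12;-1 -0.036 -0.002 0 -0.18;-1 -0.048 -0.003 0.002 -0.24;-1 -0.06 -0.003 0.004 -0.3;-1 -0.07 -0.004 0.006 -0.36;-1 -0.078 -0.004 0.008 -0.42;-1 -0.081 -0.004 0.009 -0.475"}}

```text
t: 15.35
tcp_pos: [0.4903, -0.1618, 0.245]
tool_rot: [-3.141, -0.0, 2.272]
wrist_force: [0.7, 0.2, -0.1]
finger_gap: 0.0241
finger_force: 30.2
```

In the tool's units: -0.93 rad is -0.465.

>>> {"fn": "play_rows", "kwargs": {"plan": "-1 0 0 0 -0.06;-1 0 0 0 -0.12;-1 0 0 0 -0.18;-1 0 0 0 -0.24;-1 0 0 0 -0.3;-1 0 0 0 -0.36;-1 0 0 0 -0.42;-1 0 0 0 -0.465"}}

```text
t: 16.02
tcp_pos: [0.4907, -0.1608, 0.2453]
tool_rot: [3.141, -0.0, -3.08]
wrist_force: [0.0, 0.4, -0.9]
finger_gap: 0.0242
finger_force: 30.2
```

```bash
python3 -c "
from seg import *
for i in range(3):bot.grab_frame('top')
go(.4891,-.1649,.2279,.085+np.pi)
for c in('top','scene'):
  im,d=bot.grab_frame(c);cv2.imwrite(f'pics/{c}1.png',im[:,:,::-1]);np.save(f'pics/{c}1.npy',d)
  for t in ('objective','objective_nose','focus'):print(c,t,[(np.round(r['xy'],1),round(r['confidence'],2)) for r in bot.pinpoint(c,t)])
q=proj('scene',np.array([.49,-.165,.235]))[0];print(q)
x,y=int(q[0]),int(q[1]);print(x,y)
cv2.imwrite('pics/h.png',cv2.resize(im[y-45:y+45,x-60:x+60,::-1],None,fx=6,fy=6,interpolation=2))"
```

```text
t 16.1667 tcp [ 0.4908 -0.1608  0.2453] rot [ 3.1415e+00 -2.0000e-04 -3.0889e+00] d [ 1.9 -4.  17.4] turn -0.0323 gap 0.024 F [-0.6 -0.1 -1.1] j [-0.38 -0.13  1.44 -0.    1.83 -2.01]
top objective [(array([305.3, 150.9]), 0.58), (array([288. , 147.9]), 0.58), (array([317.1, 189. ]), 0.44)]
top objective_nose [(array([308. , 146.4]), 0.69), (array([315.4, 181.8]), 0.63), (array([280.4, 148.5]), 0.44), (array([348.5, 240.5]), 0.31)]
top focus [(array([367.8, 184.1]), 0.42)]
scene objective [(array([281. , 142.6]), 0.75), (array([319.7, 246.7]), 0.65), (array([290.7, 281.4]), 0.61), (array([309.8, 300.2]), 0.53), (array([252.9, 149.5]), 0.52)]
scene objective_nose [(array([289.4, 269.6]), 0.79), (array([284.5, 119.9]), 0.71), (array([307.8, 288.5]), 0.58), (array([315.8, 230.3]), 0.44)]
scene focus []
[285.99634476 133.65276026]
285 133
```

View pics/h.png

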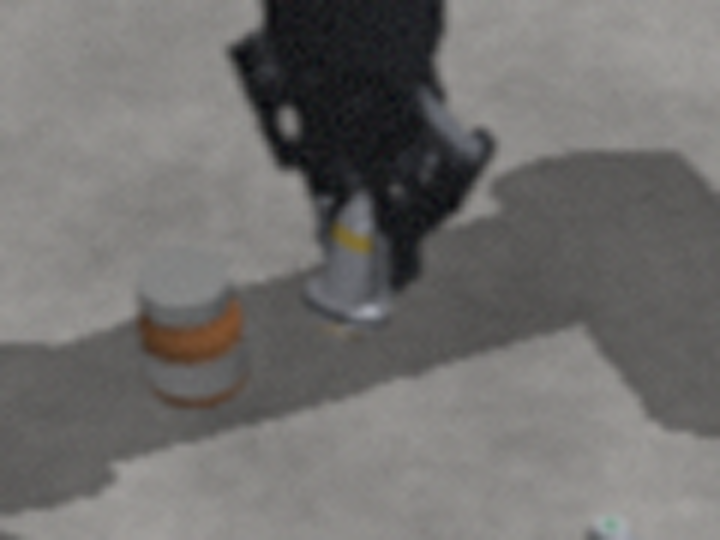

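The tilted objective is clearly visible: collar at about crop (347,300), band at (353,238), thread at (343,330). I'll fit the objective model to the depth and image edges to get the tilt.

```bash
cat > fit.py <<'E'
from seg import *
from scipy.optimize import least_squares
import sys
tag=sys.argv[1]
s=bot.observe();Rt=R.from_euler('xyz',s["tool_rot"]).as_matrix();G=s["tcp_pos"]-.011*Rt[:,2]
d=np.load(f"pics/scene{tag}.npy");im=cv2.imread(f"pics/scene{tag}.png").astype(int)
m=CM("scene");K=np.array(m["camera_matrix"]);T=np.linalg.inv(m["camera_from_world"])
v,u=np.mgrid[:400,:640];X=np.stack([(u-K[0,2])/K[0,0]*d,(v-K[1,2])/K[1,1]*d,d],-1)@T[:3,:3].T+T[:3,3]
L=(X-G)@Rt*1000   # tool axes about grasp point
bright=im.max(2)>95
M=(np.linalg.norm(L,axis=2)<60)&bright&(abs(L[...,1])<24)
q=L[M];print("n",len(q))
# profile samples (r,z)
prof=np.array([[10,0],[10,10],[19,10],[19,18],[12.5,18],[12.5,54],[8,65],[0,65]],float)
pp=np.concatenate([np.linspace(prof[i],prof[i+1],40) for i in range(len(prof)-1)])
def local(p):
    f,w,g,ox,oy=p   # tilt, sideways tilt, grip station, offsets
    a=np.array([np.sin(f),np.sin(w),-np.cos(f)]);a/=np.linalg.norm(a)  # nose dir in tool axes
    r=q-np.array([ox,oy,0])+g*a
    z=r@a;rr=np.linalg.norm(r-z[:,None]*a,axis=1);return rr,z
def res(p):
    rr,z=local(p);D=np.hypot(rr[:,None]-pp[:,0],z[:,None]-pp[:,1]).min(1)
    return np.r_[np.minimum(D,6),(p[2]-43.5)/1.*2,p[1]*60,p[3],p[4]]
for f0 in(25,35,45):
    o=least_squares(res,[np.deg2rad(f0),0,43.5,0,0],loss="soft_l1",f_scale=1.5)
    J=o.jac;sd=np.sqrt(np.diag(np.linalg.inv(J.T@J))*2)
    print("tilt",np.rad2deg(o.x[:2]).round(1),"g,ox,oy",o.x[2:].round(1),"cost",o.cost.round(1),"sd",np.rad2deg(sd[0]).round(2),"med",np.median(res(o.x)[:-4]).round(2))
# pixel check
p=o.x;a=np.array([np.sin(p[0]),np.sin(p[1]),-np.cos(p[0])])
for z in(0,14,42,65):print(z,proj("scene",G+Rt@((z-p[2])*a/1000))[0].round(1))
E
python3 fit.py 1
```

```text
n 149
tilt [24.8  0.5] g,ox,oy [41.3 -4.6 -0.4] cost 124.4 sd 0.72 med 0.88
tilt [24.8  0.5] g,ox,oy [41.3 -4.6 -0.4] cost 124.4 sd 0.72 med 0.89
tilt [24.8  0.5] g,ox,oy [41.3 -4.6 -0.4] cost 124.4 sd 0.72 med 0.88
0 [282.8 142.3]
14 [284.  137.6]
42 [286.6 127.9]
65 [288.7 119.8]
```

```bash
cat > pr.py <<'E'
from seg import *
s=bot.observe();Rt=R.from_euler('xyz',s["tool_rot"]).as_matrix();G=s["tcp_pos"]-.011*Rt[:,2]
print(s["tcp_pos"],s["tool_rot"])
for f in(20,25,30,35,40,45):
  for w in (0,):
    f_=np.deg2rad(f);a=np.array([np.sin(f_),w,-np.cos(f_)])
    print(f,[proj("scene",G+Rt@((z-43.5)*a/1000))[0].round(1).tolist() for z in(0,14,47,65)])
E
python3 pr.py
python3 - <<'E'
import cv2,numpy as np
im=cv2.imread("pics/scene1.png").astype(int)
b,g,r=im[...,0],im[...,1],im[...,2]
sub=slice(115,147),slice(270,300)
y=((r-b)>35)[sub]; yy,xx=np.nonzero(y);print("yellow",sorted(zip((yy+115).tolist(),(xx+270).tolist())))
print("\n".join(str(q+115)+" "+" ".join(f"{k:3d}" for k in im.max(2)[q+115,272:296]) for q in range(0,32)))
E
```

```text
[ 0.49077353 -0.16079877  0.24530307] [-3.14158338e+00 -1.55234627e-05 -3.08700460e+00]
20 [[283.5, 142.8], [284.5, 138.2], [286.8, 127.0], [288.0, 120.7]]
25 [[282.6, 143.1], [283.9, 138.4], [286.8, 127.0], [288.5, 120.6]]
30 [[281.8, 143.2], [283.3, 138.4], [286.9, 126.9], [288.9, 120.5]]
35 [[280.9, 143.3], [282.7, 138.4], [287.0, 127.0], [289.4, 120.6]]
40 [[280.1, 143.2], [282.2, 138.4], [287.0, 127.0], [289.7, 120.7]]
45 [[279.3, 143.0], [281.6, 138.2], [287.1, 127.0], [290.1, 120.8]]
yellow [(126, 281), (126, 282), (127, 281), (127, 282), (127, 283), (127, 284), (127, 285), (128, 282), (128, 283), (128, 284), (128, 285), (128, 286), (129, 284), (129, 285), (129, 286)]
115  51  48  42  30  23  27  26  29  34  36  41  35  31  28  27  33  30  37  39  42  47  45  43  51
116  98  96  90  53  34  25  27  33  33  37  40  41  37  28  30  28  25  31  34  35  43  39  44  59
117 135 136 126  90  47  22  27  26  30  29  43  49  51  39  31  27  29  30  41  39  38  31  39  61
118 144 147 142 110  57  23  20  25  35  29  35  48  50  37  29  28  28  30  45  48  32  33  30  49
119 141 147 142 
[... 2083 characters left out ...]

140  88  91  90  90  87  87  81  74  74  79  95 118 140 152 160 150 125  97  91  91  93  93  90  90
141  90  92  92  91  92  93  93  90  82  70  76  92 102 105 103 100  89  78  87  93  90  92  93  91
142  88  91  87  90  91  92  96 103 106 108 105 106  97  94  92  84  82  83  91  91  91  90  91  91
143  87  86  86  90  89  89  94  99 104 112 106  97  94  93  93  89  87  91  92  91  88  87  89  89
144  88  89  91  88  85  91  92  92  96  99 100  90  85  85  89  89  88  88  88  88  87  87  87  88
145  90  88  86  90  87  89  88  89  92  94  90  89  88  87  89  91  87  92  91  91  91  89  92  85
146  90  89  87  89  88  89  87  89  90  92  92  89  90  89  92  92  89  87  90  90  94  88  89  88
```

Both the depth fit and the image slope give a tilt of only about 25°, with the objective slid roughly 5 mm in the pads. I'll measure it side-on and close to the scene camera, near the fixture, and then push again.

```bash
python3 -c "
from seg import *
go(.60,.15,.40,2.306)"
```

```text
t 16.5667 tcp [ 0.4908 -0.1608  0.2453] rot [-3.1416 -0.     -3.087 ] d [-126.   304.4 -154.7] turn 0.8902 gap 0.0242 F [ 0.3  0.4 -0.8] j [-0.38 -0.13  1.44 -0.    1.83 -2.01]
```

In the tool's units: 235 mm is 0.235, 203 mm is 0.203, 0.83 rad is 0.415.

>>> {"fn": "play_rows", "kwargs": {"plan": "-1 -0.006 0.015 -0.008 0.03;-1 -0.018 0.043 -0.022 0.08;-1 -0.031 0.075 -0.038 0.14;-1 -0.044 0.107 -0.054 0.2;-1 -0.057 0.139 -0.07 0.26;-1 -0.07 0.171 -0.086 0.32;-1 -0.083 0.203 -0.102 0.375;-1 -0.096 0.235 -0.118 0.415"}}

```text
t: 17.23
tcp_pos: [0.5739, 0.0809, 0.3642]
tool_rot: [3.141, 0.0, 2.361]
wrist_force: [1.6, -1.2, -1.1]
finger_gap: 0.0242
finger_force: 30.2
```

```bash
python3 -c "
from seg import *
go(.60,.15,.40,2.306)"
```

```text
t 17.2333 tcp [0.5739 0.0809 0.3642] rot [3.1413e+00 3.0000e-04 2.3607e+00] d [ 30.1  67.5 -35.8] turn 0.0547 gap 0.0242 F [ 1.6 -1.2 -1.1] j [ 0.08  0.1   1.    0.    2.04 -0.71]
```

In the tool's units: 67 mm is 0.067, 62 mm is 0.062, 0.055 rad is 0.0275.

>>> {"fn": "play_rows", "kwargs": {"plan": "-1 0.012 0.027 -0.014 0.015;-1 0.022 0.05 -0.026 0.025;-1 0.028 0.062 -0.033 0.0275;-1 0.03 0.067 -0.036 0.0275;-1 0.03 0.067 -0.036 0.0275;-1 0.03 0.067 -0.036 0.0275;-1 0.03 0.067 -0.036 0.0275"}}

```text
t: 17.82
tcp_pos: [0.599, 0.1469, 0.3987]
tool_rot: [-3.141, -0.0, 2.311]
wrist_force: [0.9, -1.1, -1.2]
finger_gap: 0.024
finger_force: 30.2
```

```bash
cat > sil.py <<'E'
# fit objective to bright silhouette in the scene picture: image edges of collar and barrel
from seg import *
import sys
from scipy.optimize import minimize
tag=sys.argv[1]
im,d=bot.grab_frame("scene");s=bot.observe()
cv2.imwrite(f"pics/s{tag}.png",im[:,:,::-1]);np.save(f"pics/s{tag}.npy",d)
Rt=R.from_euler('xyz',s["tool_rot"]).as_matrix();G=s["tcp_pos"]-.011*Rt[:,2]
print("tcp",s["tcp_pos"].round(4),s["tool_rot"].round(3),"G px",proj("scene",G)[0].round(1))
for f in(20,25,30,35,40):
    f_=np.deg2rad(f);a=np.array([np.sin(f_),0,-np.cos(f_)]);print(f,[proj("scene",G+Rt@((z-43.5)*a/1000))[0].round(1).tolist() for z in(0,14,47,65)])
for t in("objective","objective_nose"):print(t,[(np.round(r['xy'],1),round(r['confidence'],2)) for r in bot.pinpoint("scene",t)][:3])
x,y=proj("scene",G)[0].astype(int);print("crop origin",x-50,y-35)
cv2.imwrite(f"pics/s{tag}c.png",cv2.resize(im[y-35:y+40,x-50:x+50,::-1],None,fx=8,fy=8,interpolation=2))
E
python3 sil.py 1
```

```text
tcp [0.5989 0.1468 0.3989] [-3.141 -0.     2.31 ] G px [357.8 161.3]
20 [[348.2, 176.6], [351.2, 171.8], [358.6, 160.0], [362.9, 153.3]]
25 [[346.5, 176.0], [350.0, 171.4], [358.8, 160.1], [363.8, 153.6]]
30 [[344.8, 175.4], [348.9, 171.0], [358.9, 160.1], [364.7, 153.9]]
35 [[343.2, 174.6], [347.8, 170.4], [359.1, 160.2], [365.5, 154.3]]
40 [[341.8, 173.8], [346.8, 169.9], [359.2, 160.3], [366.2, 154.8]]
objective [(array([345.4, 175.4]), 0.7), (array([318.7, 246.7]), 0.66), (array([310.8, 300.4]), 0.63)]
objective_nose [(array([358.3, 152.4]), 0.77), (array([315.2, 231.7]), 0.76), (array([308.9, 287.6]), 0.68)]
crop origin 307 126
```

View pics/s1c.png

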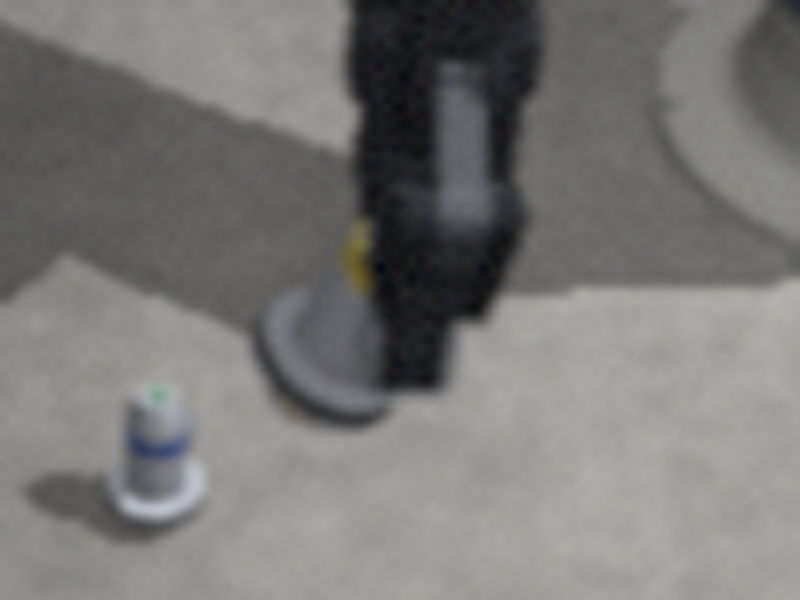

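The barrel sits off-centre in the pads and leans left. The collar centre is at about crop (325,365), which is px (347.6,171.6). I'll fit the depth silhouette left of the finger.

```bash
cat > silfit.py <<'E'
from seg import *
from scipy.optimize import minimize
import sys
tag=sys.argv[1]; xmax=float(sys.argv[2]) if len(sys.argv)>2 else 0
s=bot.observe();Rt=R.from_euler('xyz',s["tool_rot"]).as_matrix();G=s["tcp_pos"]-.011*Rt[:,2]
d=np.load(f"pics/s{tag}.npy");im=cv2.imread(f"pics/s{tag}.png")
m=CM("scene");T=np.array(m["camera_from_world"]);dG=(T[:3,:3]@G+T[:3,3])[2]
g0=proj("scene",G)[0];c0=(g0-[40,30]).astype(int);h,w=65,60
D=d[c0[1]:c0[1]+h,c0[0]:c0[0]+w];I=im.max(2)[c0[1]:c0[1]+h,c0[0]:c0[0]+w]
obj=(D>0)&(abs(D-dG)<.07)
xm=(g0[0]-4.5 if not xmax else xmax)-c0[0]
uu,vv=np.meshgrid(np.arange(w),np.arange(h))
reg=(uu<xm)&(vv+c0[1]>g0[1]-12)
grip=cv2.dilate((obj&(I<50)&(vv+c0[1]<g0[1]+4)).astype(np.uint8),np.ones((3,3)))>0
reg&=~grip
S=8;t=np.linspace(0,2*np.pi,48,endpoint=False)
rings=[(10,0),(10,10),(19,10),(19,18),(12.5,18),(12.5,54),(9,65)]
def render(p):
    f,w_,ox,g=p[0],0,p[1],p[2];a=np.array([np.sin(f),0,-np.cos(f)]);e1=np.array([0,1.,0]);e2=np.cross(a,e1)
    M=np.zeros((h*S,w*S),np.uint8)
    for (r1,z1),(r2,z2) in zip(rings[::2] if 0 else rings[:-1],rings[1:]):
        q=np.concatenate([np.array([ox,0,0])+(z-g)*a+r*(np.cos(t)[:,None]*e1+np.sin(t)[:,None]*e2) for r,z in((r1,z1),(r2,z2))])
        px=(proj("scene",G+(q/1000)@Rt.T)-c0+.5+np.array(p[3:5]))*S
        cv2.fillConvexPoly(M,cv2.convexHull(np.round(px).astype(np.int32)),1)
    return cv2.resize(M.astype(np.float32),(w,h),interpolation=cv2.INTER_AREA)
def cost(p): return ((render(p)-obj)**2)[reg].sum()+((p[2]-43.5)/1.5)**2+(p[3]**2+p[4]**2)*.7
bs=[]
for f0 in(20,30,40):
    for ox in(-8,-2):
        bs.append(minimize(cost,[np.deg2rad(f0),ox,43.5,0,0],method="Nelder-Mead",options=dict(initial_simplex=np.array([[np.deg2rad(f0),ox,43.5,0,0]]+[np.array([np.deg2rad(f0),ox,43.5,0,0])+np.eye(5)[k]*[.1,3,1.5,.7,.7][k] for k in range(5)]),maxiter=400)))
bs.sort(key=lambda b:b.fun)
for b in bs[:3]:print("tilt",np.rad2deg(b.x[0]).round(1),"ox,g,px",b.x[1:].round(2),"cost",round(b.fun,1))
b=bs[0]
for f in range(-12,13,4):
    p0=b.x.copy();print(round(np.rad2deg(p0[0])+f,1),round(minimize(lambda q:cost([p0[0]+np.deg2rad(f),*q]),p0[1:],method="Nelder-Mead",options=dict(maxiter=150)).fun,1),end="; ")
print(reg.sum(),obj[reg].sum())
E
python3 silfit.py 1
```

```text
tilt 23.9 ox,g,px [-4.69 42.98 -0.   -0.95] cost 5.2
tilt 23.9 ox,g,px [-5.66 43.05  0.49 -0.97] cost 5.3
tilt 23.9 ox,g,px [-6.54 43.01  0.94 -0.96] cost 5.8
11.9 32.1; 15.9 19.5; 19.9 9.4; 23.9 5.2; 27.9 9.2; 31.9 17.5; 35.9 21.1; 1672 249
```

Tilt is 23.9° and slip about −5 mm, and both methods agree. I'll go back to the edge and push about 11 mm further than before.

```bash
python3 -c "
from seg import *
go(*fx(-45,-38),.16,FA)"
```

```text
t 17.9667 tcp [0.5989 0.1469 0.3991] rot [-3.1412e+00 -1.0000e-04  2.3104e+00] d [  3.8 -42.3 239.1] turn 1.9232 gap 0.0243 F [ 0.5  0.3 -0.9] j [ 0.19  0.25  0.77 -0.    2.13 -0.55]
```

In the tool's units: 126 mm is 0.126, 110 mm is 0.11, 0.94 rad is 0.47.

>>> {"fn": "play_rows", "kwargs": {"plan": "-1 0 -0.004 0.008 0.05;-1 0.001 -0.01 0.022 0.11;-1 0.001 -0.016 0.038 0.17;-1 0.002 -0.022 0.056 0.23;-1 0.002 -0.028 0.074 0.29;-1 0.003 -0.034 0.092 0.35;-1 0.003 -0.04 0.11 0.41;-1 0.004 -0.042 0.126 0.47"}}

```text
t: 18.63
tcp_pos: [0.5646, 0.1213, 0.2721]
tool_rot: [-3.141, 0.0, 1.364]
wrist_force: [-0.5, 0.2, -1.0]
finger_gap: 0.0238
finger_force: 30.2
```

In the tool's units: 112 mm is 0.112, 104 mm is 0.104, 0.96 rad is 0.48.

>>> {"fn": "play_rows", "kwargs": {"plan": "-1 0 0 0.015 0.06;-1 0 0 0.03 0.12;-1 0 0 0.046 0.18;-1 0 0 0.062 0.24;-1 0 0 0.078 0.3;-1 0 0 0.092 0.36;-1 0 0 0.104 0.42;-1 0 0 0.112 0.48"}}

```text
t: 19.3
tcp_pos: [0.5646, 0.1218, 0.1594]
tool_rot: [-3.141, 0.002, 0.405]
wrist_force: [0.0, -0.2, -1.0]
finger_gap: 0.0242
finger_force: 30.2
```

```bash
python3 -c "
from seg import *
for i in range(2):bot.grab_frame('top')
go(*fx(-45,-38),.0535,FA)"
```

```text
t 19.4 tcp [0.5643 0.1218 0.1591] rot [-3.1407  0.0035  0.4096] d [  0.8   0.9 105.6] turn 0.0225 gap 0.024 F [-0.1  0.1 -1.7] j [ 0.15  0.03  1.43 -0.    1.68  1.31]
```

In the tool's units: 105 mm is 0.105, 104 mm is 0.104, 0.02 rad is 0.01.

>>> {"fn": "play_rows", "kwargs": {"plan": "-1 0.001 0.001 0.015 0.01;-1 0.001 0.001 0.033 0.01;-1 0.001 0.001 0.052 0.01;-1 0.001 0.001 0.07 0.01;-1 0.001 0.001 0.086 0.01;-1 0.001 0.001 0.098 0.01;-1 0.001 0.001 0.104 0.01;-1 0.001 0.001 0.105 0.01"}}

```text
t: 20.07
tcp_pos: [0.5662, 0.1218, 0.0553]
tool_rot: [-3.141, 0.002, 0.393]
wrist_force: [-0.1, -0.6, -1.0]
finger_gap: 0.0242
finger_force: 30.2
```

```bash
python3 -c "
from seg import *
for i in range(3):bot.grab_frame('top')
go(*fx(-17,-38),.0535,FA)"
```

```text
t 20.2167 tcp [0.5674 0.1221 0.0576] rot [ 3.1411e+00 -1.9000e-03  3.9250e-01] d [25.4  0.1  4.2] turn 0.0054 gap 0.024 F [ 0.4  0.2 -1.5] j [0.15 0.08 1.57 0.   1.49 1.33]
```

In the tool's units: 26 mm is 0.026, 24 mm is 0.024.

>>> {"fn": "play_rows", "kwargs": {"plan": "-1 0.005 0 0.001 0;-1 0.009 0 0.001 0;-1 0.012 0 0.001 0;-1 0.015 0 0.001 0;-1 0.018 0 0.001 0;-1 0.021 0 0.001 0;-1 0.024 0 0.001 0;-1 0.026 0 0.001 0"}}

```text
t: 20.88
tcp_pos: [0.5911, 0.1321, 0.0557]
tool_rot: [3.141, -0.0, 0.392]
wrist_force: [-1.8, -0.2, 3.2]
finger_gap: 0.0241
finger_force: 30.4
```

>>> {"fn": "play_rows", "kwargs": {"plan": "-1 0 0 0 0;-1 0 0 0 0"}}

```text
t: 21.05
tcp_pos: [0.5913, 0.1322, 0.0558]
tool_rot: [3.141, -0.001, 0.392]
wrist_force: [0.3, -0.5, 3.0]
finger_gap: 0.0243
finger_force: 30.5
```

```bash
python3 -c "
from seg import *
go(*fx(-17,-38),.0535,FA)"
```

```text
t 21.05 tcp [0.5913 0.1322 0.0558] rot [ 3.1414e+00 -1.4000e-03  3.9190e-01] d [-0.5  0.2  2.3] turn 0.0047 gap 0.0243 F [ 0.3 -0.5  3. ] j [0.16 0.15 1.5  0.   1.5  1.34]
```

The rear edge slipped over the lip near the end, with no horizontal force left. I'll lift and measure again.

In the tool's units: -174 mm is -0.174, -150 mm is -0.15, -0.8 rad is -0.4.

>>> {"fn": "play_rows", "kwargs": {"plan": "-1 0 0 -0.01 0;-1 -0.001 0 -0.028 -0.04;-1 -0.001 0 -0.05 -0.1;-1 -0.001 0 -0.074 -0.16;-1 -0.001 0 -0.1 -0.22;-1 -0.001 0 -0.126 -0.28;-1 -0.001 0 -0.15 -0.34;-1 -0.001 0 -0.174 -0.4"}}

```text
t: 21.72
tcp_pos: [0.5896, 0.1317, 0.2308]
tool_rot: [3.141, -0.0, 1.198]
wrist_force: [0.6, -0.9, -0.9]
finger_gap: 0.0242
finger_force: 30.3
```

```bash
python3 -c "
from seg import *
go(.60,.15,.40,2.306)"
```

```text
t 21.7167 tcp [0.5896 0.1317 0.2308] rot [ 3.1414e+00 -3.0000e-04  1.1978e+00] d [  20.9    3.  -169.2] turn -1.1082 gap 0.0242 F [ 0.6 -0.9 -0.9] j [0.16 0.1  1.24 0.   1.81 0.54]
```

In the tool's units: -162 mm is -0.162, -150 mm is -0.15, -0.95 rad is -0.475.

>>> {"fn": "play_rows", "kwargs": {"plan": "-1 0.002 0 -0.022 -0.06;-1 0.005 0 -0.044 -0.12;-1 0.008 0.001 -0.066 -0.18;-1 0.011 0.001 -0.088 -0.24;-1 0.014 0.002 -0.11 -0.3;-1 0.017 0.002 -0.132 -0.36;-1 0.019 0.003 -0.15 -0.42;-1 0.021 0.003 -0.162 -0.475"}}

```text
t: 22.38
tcp_pos: [0.6003, 0.1501, 0.3939]
tool_rot: [3.139, 0.001, 2.148]
wrist_force: [0.4, -0.4, -0.6]
finger_gap: 0.024
finger_force: 30.2
```

In the tool's units: -6 mm is -0.006, -4 mm is -0.004, -0.15 rad is -0.075.

>>> {"fn": "play_rows", "kwargs": {"plan": "-1 0 0 -0.004 -0.05;-1 0 0 -0.006 -0.075;-1 0 0 -0.006 -0.075;-1 0 0 -0.006 -0.075;-1 0 0 -0.006 -0.075;-1 0 0 -0.006 -0.075"}}

```text
t: 22.88
tcp_pos: [0.6003, 0.15, 0.3968]
tool_rot: [-3.141, -0.0, 2.291]
wrist_force: [-0.3, -0.3, -1.0]
finger_gap: 0.024
finger_force: 30.2
```

```bash
python3 sil.py 2 | sed -n '1p;7,8p'; python3 silfit.py 2
```

```text
tcp [0.6003 0.15   0.3969] [-3.141 -0.     2.291] G px [358.6 163.3]
objective [(array([309.5, 298.7]), 0.81), (array([291.3, 281.2]), 0.78), (array([349.8, 176.5]), 0.49)]
objective_nose [(array([359.3, 154.7]), 0.56), (array([318.1, 230.6]), 0.55), (array([309. , 287.5]), 0.55)]
tilt 23.6 ox,g,px [-4.71 42.94  0.08 -0.94] cost 6.9
tilt 23.6 ox,g,px [-4.93 42.9   0.17 -0.92] cost 6.9
tilt 23.3 ox,g,px [-5.31 43.1   0.37 -0.99] cost 7.1
11.6 34.3; 15.6 22.1; 19.6 11.8; 23.6 6.9; 27.6 10.6; 31.6 16.0; 35.6 20.6; 1665 244
```

No change: the tool was about 2 mm too high (the true grip station is about 41.5 mm), so it slid over the lip. I'll repeat lower and settle before pushing.

In the tool's units: 126 mm is 0.126, 110 mm is 0.11, 0.94 rad is 0.47.

>>> {"fn": "play_rows", "kwargs": {"plan": "-1 0 -0.003 0.008 0.05;-1 0 -0.008 0.022 0.11;-1 0 -0.014 0.038 0.17;-1 0 -0.02 0.056 0.23;-1 0 -0.026 0.074 0.29;-1 0 -0.032 0.092 0.35;-1 0 -0.038 0.11 0.41;-1 0 -0.042 0.126 0.47"}}

```text
t: 23.7
tcp_pos: [0.5682, 0.1219, 0.27]
tool_rot: [-3.141, 0.0, 1.345]
wrist_force: [0.7, 0.1, -0.9]
finger_gap: 0.0241
finger_force: 30.2
```

```bash
python3 -c "
from seg import *
go(*fx(-45,-38),.10,FA)"
```

```text
t 23.7 tcp [0.5682 0.1219 0.27  ] rot [-3.1409e+00  4.0000e-04  1.3453e+00] d [ -1.4  -2.9 170. ] turn 0.9582 gap 0.0241 F [ 0.7  0.1 -0.9] j [ 0.15  0.05  1.22 -0.    1.87  0.38]
```

In the tool's units: 166 mm is 0.166, 154 mm is 0.154, 0.955 rad is 0.4775.

>>> {"fn": "play_rows", "kwargs": {"plan": "-1 0 0 0.02 0.06;-1 -0.001 -0.001 0.042 0.12;-1 -0.001 -0.002 0.066 0.18;-1 -0.001 -0.002 0.09 0.24;-1 -0.001 -0.002 0.114 0.3;-1 -0.001 -0.003 0.136 0.36;-1 -0.001 -0.003 0.154 0.42;-1 -0.001 -0.003 0.166 0.4775"}}

```text
t: 24.37
tcp_pos: [0.5645, 0.1218, 0.1025]
tool_rot: [-3.141, 0.003, 0.39]
wrist_force: [1.2, -0.6, -0.3]
finger_gap: 0.0241
finger_force: 30.2
```

```bash
python3 -c "
from seg import *
for i in range(3):bot.grab_frame('top')
go(*fx(-45,-38),.0522,FA)"
```

```text
t 24.5167 tcp [0.5649 0.1218 0.1041] rot [-3.1409e+00  2.5000e-03  3.9950e-01] d [-0.   0.6 51.9] turn 0.0124 gap 0.0239 F [-0.4 -0.1 -0.3] j [0.15 0.05 1.51 0.   1.58 1.32]
```

In the tool's units: 51.5 mm is 0.0515, 50 mm is 0.05, 0.01 rad is 0.005.

>>> {"fn": "play_rows", "kwargs": {"plan": "-1 0 0 0.01 0.005;-1 0 0 0.022 0.005;-1 0 0 0.034 0.005;-1 0 0 0.044 0.005;-1 0 0 0.05 0.005;-1 0 0 0.0515 0.005;-1 0 0 0.0515 0.005;-1 0 0 0.0515 0.005"}}

```text
t: 25.18
tcp_pos: [0.5659, 0.122, 0.0541]
tool_rot: [3.141, -0.0, 0.387]
wrist_force: [-0.2, 0.7, -1.1]
finger_gap: 0.0238
finger_force: 30.2
```

```bash
python3 -c "
from seg import *
for i in range(4):bot.grab_frame('top')
go(*fx(-17.5,-38),.0522,FA)"
```

```text
t 25.3833 tcp [0.5661 0.1221 0.0546] rot [ 3.1413e+00 -1.3000e-03  3.8680e-01] d [26.1  0.3  2.4] turn -0.0003 gap 0.0238 F [-0.   0.  -1.6] j [ 0.15  0.08  1.57 -0.    1.49  1.34]
```

In the tool's units: 18 mm is 0.018, 2.4 mm is 0.0024.

>>> {"fn": "play_rows", "kwargs": {"plan": "-1 0.003 0 0.0024 0;-1 0.007 0 0.0024 0;-1 0.01 0 0.0024 0;-1 0.013 0 0.0024 0;-1 0.015 0 0.0024 0;-1 0.017 0 0.0024 0;-1 0.018 0 0.0024 0;-1 0.018 0 0.0024 0"}}

```text
t: 26.05
tcp_pos: [0.581, 0.1282, 0.0506]
tool_rot: [-3.141, 0.005, 0.387]
wrist_force: [-6.0, -1.6, 0.7]
finger_gap: 0.0239
finger_force: 29.8
```

In the tool's units: 8 mm is 0.008, 6 mm is 0.006.

>>> {"fn": "play_rows", "kwargs": {"plan": "-1 0.002 0 0 0;-1 0.004 0 0 0;-1 0.006 0 0 0;-1 0.008 0 0 0;-1 0.008 0 0 0;-1 0.008 0 0 0"}}

```text
t: 26.55
tcp_pos: [0.5889, 0.1315, 0.0508]
tool_rot: [-3.141, 0.003, 0.387]
wrist_force: [-4.9, -1.5, -0.5]
finger_gap: 0.0243
finger_force: 29.4
```

```bash
python3 -c "
from seg import *
go(*fx(-17.5,-38),.0522,FA)"
```

```text
t 26.55 tcp [0.5889 0.1315 0.0508] rot [-3.1413e+00  2.8000e-03  3.8680e-01] d [ 1.4  0.5 -1.4] turn -0.0004 gap 0.0243 F [-4.9 -1.5 -0.5] j [ 0.16  0.15  1.51 -0.    1.49  1.35]
```

In the tool's units: -174 mm is -0.174, -150 mm is -0.15, -0.8 rad is -0.4.

>>> {"fn": "play_rows", "kwargs": {"plan": "-1 0 0 -0.01 0;-1 -0.001 0 -0.028 -0.04;-1 -0.001 0 -0.05 -0.1;-1 -0.001 0 -0.074 -0.16;-1 -0.001 0 -0.1 -0.22;-1 -0.001 0 -0.126 -0.28;-1 -0.001 0 -0.15 -0.34;-1 -0.001 0 -0.174 -0.4"}}

```text
t: 27.22
tcp_pos: [0.5895, 0.1317, 0.2284]
tool_rot: [3.138, -0.002, 1.193]
wrist_force: [0.3, -0.4, -1.2]
finger_gap: 0.024
finger_force: 29.6
```

In the tool's units: -164 mm is -0.164, -150 mm is -0.15, -0.95 rad is -0.475.

>>> {"fn": "play_rows", "kwargs": {"plan": "-1 0.002 0 -0.022 -0.06;-1 0.005 0 -0.044 -0.12;-1 0.008 0.001 -0.066 -0.18;-1 0.011 0.001 -0.088 -0.24;-1 0.014 0.002 -0.11 -0.3;-1 0.017 0.002 -0.132 -0.36;-1 0.019 0.003 -0.15 -0.42;-1 0.021 0.003 -0.164 -0.475"}}

```text
t: 27.88
tcp_pos: [0.5998, 0.1501, 0.393]
tool_rot: [3.136, 0.002, 2.143]
wrist_force: [-0.3, 0.1, -1.6]
finger_gap: 0.0244
finger_force: 29.6
```

In the tool's units: -6 mm is -0.006, -4 mm is -0.004, -0.15 rad is -0.075.

>>> {"fn": "play_rows", "kwargs": {"plan": "-1 0 0 -0.004 -0.05;-1 0 0 -0.006 -0.075;-1 0 0 -0.006 -0.075;-1 0 0 -0.006 -0.075;-1 0 0 -0.006 -0.075"}}

```text
t: 28.3
tcp_pos: [0.5996, 0.1498, 0.3956]
tool_rot: [3.141, 0.0, 2.285]
wrist_force: [0.4, 0.2, -1.3]
finger_gap: 0.0241
finger_force: 29.6
```

```bash
python3 sil.py 3 | sed -n '1p;7,8p'; python3 silfit.py 3
```

```text
tcp [0.5996 0.1498 0.3953] [3.141 0.    2.285] G px [358.7 163.6]
objective [(array([308.3, 299.7]), 0.7), (array([287.5, 280.9]), 0.67), (array([347.4, 174.9]), 0.66)]
objective_nose [(array([309.6, 286.2]), 0.78), (array([285.9, 264.6]), 0.74), (array([344.1, 175.8]), 0.72)]
tilt 34.7 ox,g,px [-6.4  42.86  0.2  -1.1 ] cost 5.6
tilt 35.6 ox,g,px [-6.68 43.12  0.56 -1.11] cost 5.7
tilt 35.6 ox,g,px [-4.64 43.48 -0.41 -1.25] cost 5.7
22.7 35.0; 26.7 21.7; 30.7 11.3; 34.7 5.6; 38.7 8.7; 42.7 16.7; 46.7 24.6; 1666 293
```

The tilt is now about 35°, with offset ≈ −6 mm. I'll take it to the presentation pose.

```bash
python3 -c "
from seg import *
go(.4841,-.1653,.245,.085+np.pi)"
```

```text
t 28.45 tcp [0.5995 0.1498 0.3951] rot [-3.1414e+00 -2.0000e-04  2.2860e+00] d [-162.2 -293.7  150.2] turn -0.9406 gap 0.0247 F [ 0.   0.2 -1.5] j [ 0.19  0.24  0.78  0.    2.12 -0.53]
```

In the tool's units: -222 mm is -0.222, -191 mm is -0.191, -0.86 rad is -0.43.

>>> {"fn": "play_rows", "kwargs": {"plan": "-1 -0.006 -0.011 0.003 -0.03;-1 -0.02 -0.036 0.01 -0.08;-1 -0.037 -0.067 0.024 -0.14;-1 -0.054 -0.098 0.04 -0.2;-1 -0.071 -0.129 0.056 -0.26;-1 -0.088 -0.16 0.072 -0.32;-1 -0.105 -0.191 0.088 -0.38;-1 -0.122 -0.222 0.104 -0.43"}}

```text
t: 29.12
tcp_pos: [0.5111, -0.0893, 0.2906]
tool_rot: [-3.142, 0.0, -3.131]
wrist_force: [0.4, -0.3, -1.6]
finger_gap: 0.0238
finger_force: 29.7
```

```bash
python3 -c "
from seg import *
go(.4841,-.1653,.2265,.085+np.pi)"
```

```text
t 29.1167 tcp [ 0.5111 -0.0893  0.2906] rot [-3.1415e+00  4.0000e-04 -3.1307e+00] d [ 27.8 -75.7  64.1] turn -0.0741 gap 0.0238 F [ 0.4 -0.3 -1.6] j [-0.24 -0.11  1.34  0.    1.91 -1.82]
```

In the tool's units: -76 mm is -0.076, -75 mm is -0.075, -0.074 rad is -0.037.

>>> {"fn": "play_rows", "kwargs": {"plan": "-1 0.009 -0.025 0.016 -0.015;-1 0.017 -0.045 0.032 -0.03;-1 0.023 -0.06 0.046 -0.037;-1 0.026 -0.07 0.055 -0.037;-1 0.028 -0.075 0.06 -0.037;-1 0.028 -0.076 0.063 -0.037;-1 0.028 -0.076 0.064 -0.037;-1 0.028 -0.076 0.064 -0.037"}}

```text
t: 29.78
tcp_pos: [0.485, -0.1634, 0.2279]
tool_rot: [3.142, 0.001, -3.062]
wrist_force: [0.3, 0.1, -2.0]
finger_gap: 0.0237
finger_force: 29.7
```

```bash
sed -i 's/^o=.*//; s/print("tilt",np.rad2deg(o.x\[:2\])/print("tilt",np.rad2deg(o.x[:2])/' fit.py; python3 - <<'E'
from seg import *
for i in range(3):bot.grab_frame('top')
go(.4841,-.1653,.2265,.085+np.pi)
for c in('top','scene'):
  im,d=bot.grab_frame(c);cv2.imwrite(f'pics/{c}2.png',im[:,:,::-1]);np.save(f'pics/{c}2.npy',d)
  for t in ('objective','objective_nose','focus','camera_lens'):print(c,t,[(np.round(r['xy'],1),round(r['confidence'],2)) for r in bot.pinpoint(c,t)][:3])
u=np.array([-.5715,-.0487,.8192]);Lp=np.array([.5826,-.157,.105])
for k in(0,.12,.13,.138,.162,.185):print(k,[proj(c,Lp+k*u)[0].round(1).tolist() for c in('top','scene')])
im=cv2.imread("pics/scene2.png").astype(int);print("\n".join(str(q)+" "+" ".join(f"{k:3d}" for k in im.max(2)[q,264:296]) for q in range(120,150)))
E
python3 fit.py 2
```

```text
t 29.9333 tcp [ 0.4851 -0.1635  0.2282] rot [-3.1412e+00  1.3000e-03 -3.0613e+00] d [ 1.1 -1.7  1.7] turn -0.0047 gap 0.0244 F [ 0.  -0.3 -0.9] j [-0.39 -0.15  1.49  0.    1.8  -2.04]
top objective [(array([311. , 151.6]), 0.68), (array([284. , 147.6]), 0.6), (array([315. , 188.9]), 0.52)]
top objective_nose [(array([280.6, 146.9]), 0.56), (array([308. , 147.1]), 0.51), (array([316.3, 183.6]), 0.48)]
top focus []
top camera_lens [(array([372.2, 181.4]), 0.79)]
scene objective [(array([284.3, 149.1]), 0.75), (array([287.7, 282.6]), 0.66), (array([311.1, 299.7]), 0.65)]
scene objective_nose [(array([316.1, 229.1]), 0.76), (array([287.2, 266.7]), 0.65), (array([309.9, 288.1]), 0.48)]
scene focus []
scene camera_lens [(array([264.5, 187.6]), 0.6)]
0 [[374.1, 183.3], [266.9, 186.4]]
0.12 [[380.4, 201.7], [280.8, 147.3]]
0.13 [[381.0, 203.4], [282.1, 143.9]]
0.138 [[381.5, 204.7], [283.0, 141.2]]
0.162 [[382.9, 208.9], [286.0, 132.9]]
0.185 [[384.3, 213.0], [288.8, 124.8]]
120 127 134 137 137 140 140 136 130 113  89  81  75  50  28  29  29  31  36  36  41  54  49  31  30  28  26  33  35  3
[... 3423 characters left out ...]
87  92  88  90  88  87
147  87  81  85  96  92  89  88  87  88  84  88  88  90  92  98 102 106 106  97  94  88  95  98  98  93  88  90  91  87  89  87  86
148  87  85  90  95  92  91  88  87  88  87  90  88  92  92  93  94  95  95  90  88  86  91  92  91  91  89  89  92  88  86  85  86
149  87  81  86  91  94  93  89  92  89  88  92  94  90  91  92  87  92  90  91  88  90  92  92  92  95  93  95  93  90  87  87  91
n 154
tilt [34.4 -0.2] g,ox,oy [40.6 -7.4 -0.7] cost 146.8 sd 0.7 med 0.95
tilt [34.6  0.1] g,ox,oy [40.2 -7.3 -0.5] cost 146.2 sd 0.69 med 0.89
tilt [34.6  0.1] g,ox,oy [40.2 -7.2 -0.5] cost 146.3 sd 0.69 med 0.88
0 [282.7 145.6]
14 [284.4 140.8]
42 [287.8 131.2]
65 [290.7 123.2]
```

In the tool's units: -2 mm is -0.002, 1.3 mm is 0.0013, -0.004 rad is -0.002.

>>> {"fn": "play_rows", "kwargs": {"plan": "-1 0.001 -0.001 0.001 -0.002;-1 0.0013 -0.002 0.002 -0.002;-1 0.0013 -0.002 0.002 -0.002;-1 0.0013 -0.002 0.002 -0.002;-1 0.0013 -0.002 0.002 -0.002;-1 0.0013 -0.002 0.002 -0.002;-1 0.0013 -0.002 0.002 -0.002;-1 0.0013 -0.002 0.002 -0.002"}}

```text
t: 31.1
tcp_pos: [0.4834, -0.1662, 0.2254]
tool_rot: [-3.142, 0.0, -3.058]
wrist_force: [0.2, 0.7, -0.6]
finger_gap: 0.024
finger_force: 29.7
```

```bash
python3 - <<'E'
from seg import *
for i in range(4):bot.grab_frame('scene')
go(.4839,-.1654,.2261,.085+np.pi)
im,d=bot.grab_frame('scene');cv2.imwrite('pics/scene3.png',im[:,:,::-1]);np.save('pics/scene3.npy',d)
E
python3 fit.py 3
python3 -c "
import cv2;im=cv2.imread('pics/scene3.png')[110:230,230:330];cv2.imwrite('pics/z.png',cv2.resize(im,None,fx=5,fy=5,interpolation=2))"
```

```text
t 31.3 tcp [ 0.4834 -0.1662  0.2254] rot [ 3.1416e+00  1.0000e-04 -3.0583e+00] d [-0.6  0.8 -0.7] turn -0.0017 gap 0.0237 F [ 0.   0.2 -0.8] j [-0.4  -0.15  1.49  0.    1.8  -2.05]
n 154
tilt [35.3 -0.7] g,ox,oy [40.7 -7.1 -1.4] cost 141.1 sd 0.73 med 0.9
tilt [35.4 -0.7] g,ox,oy [40.2 -7.  -1.5] cost 141.0 sd 0.79 med 0.91
tilt [35.4 -0.7] g,ox,oy [40.2 -7.  -1.5] cost 141.0 sd 0.79 med 0.91
0 [282.6 145.7]
14 [284.2 140.9]
42 [287.6 131.3]
65 [290.4 123.2]
```

View pics/z.png

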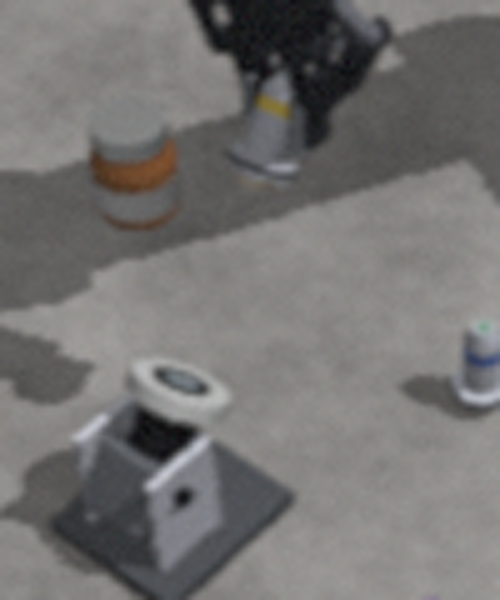

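The final picture matches the prediction. The thread end is at crop (253,184) against a predicted focus of (254,186), facing the ring at (180,383). The arm is steady, so I'll hand in.

```bash
python3 -c "
from bench import bot
print(bot.finish_job())"
```

```text
the job is handed in; nothing more can be done
None
```

I turned the knob until it clicked over, then lifted the yellow-banded objective out. It is held steady with its rear end facing the lens at about 12 cm (tilt about 35°, measured to within a degree or two and a few mm). I handed the job in at about 31 s; the hand-in returned no verdict.

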